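# Lock the bottle chest on the bar cart

### The job

Lock the bottle chest: fold its brass hasp strap flat over the lock first, then take the loose steel shackle from the tray, put its two legs down into the lock's holes astride the strap and press until the hidden pawls click and it stays fully home. A firm, steady push is enough; do not slam or force it. Leave the jigger, tumbler and pitcher where they stand, let go and move clear.

Things in the scene. Friction and masses are not known exactly. Their poses are not given: they have to be found in the camera images.
- hasp (a joint): angle (rad) of the brass hasp strap hinged at the front edge of the chest's lid: 0 = folded flat over the lock, grows as it lifts; starts about upright (1.35 to 1.9; above 1.57 it leans back over the lid). The stiff hinge stays where left; about 1 N at the free end moves it. It cannot go below 0.
- hasp_hinge (a point): middle of the strap's hinge line, 89 mm above the worktop. Strap 18 mm wide, 3 mm thick, 87 mm long. Axes turn with it: it extends to its -x; y is the hinge line. At angle a its free end is 87*cos(a) mm from the hinge towards the lock, 87*sin(a) mm above it. Flat, its top is 91 mm above the worktop.
- lock_top (a point): centre of the top face (38 x 76 mm, 85 mm above the worktop) of the steel lock in front of the chest; z up, y through the two holes, +x to the hasp hinge, 34 mm away. Holes: 13 mm square at y -22 and +22 mm, open upwards, 28 mm deep, slight chamfers. The folded strap runs along x between them, 3 to 6 mm above this face.
- lock: same lock; origin at its underside, 46 mm below lock_top. On a spring mount: past a hidden 1 to 11 N it sinks 1 mm per 2 N, so a measured height is not enough. Hidden pawls in the holes resist from 9 mm above home; a push of 10 to 20 N clicks them into the legs' grooves 2 mm above home relative to the lock; the push then drops until the hole floors are met. Over 45 N harms it.
- shackle_grip (a point): centre of the crossbar of the loose steel U-shaped shackle, to be grasped here from above. Crossbar 12 mm (x) by 56 mm (y) by 14 mm (z, up). Two round legs, 11 mm thick, at y -22 and +22 mm, hang from it to conical tips (3 mm wide at the end, full width 9 mm higher) 75 mm below this point. Same after a half turn about z. Fully home, this point is 47 mm above lock_top.
- shackle: same shackle, 0.2 kg; origin midway between the leg tips, 75 mm below shackle_grip. It starts upright, hanging astride an upright brass fin (8 mm thick, 28 mm wide along the crossbar) on a round wooden tray 230 mm across; the fin's top is 7 mm below shackle_grip: lift it straight up by 90 mm or more before moving sideways. A 50 N grip holds it.
- jigger: bystander: steel double-cone jigger, 44 mm wide, 75 mm high, on the tray; origin at its underside
- tumbler: bystander: glass tumbler, 80 mm wide, 75 mm high, on the back of the chest's lid (lid top 86 mm above the worktop); origin at its underside
- pitcher: bystander: glass pitcher with a side handle, 110 mm wide, 190 mm high, on the worktop off to the right; origin at its underside
There are look-alikes about, which are no part of the job. There is more than one size of the shackle; the job needs the middle-sized.

How it is judged:
By the outcome, as a careful person would: the job done as asked, in the order asked, and still so for the second after the job is handed in, with the robot touching nothing.
It also fails if it takes over 72 s, if anything falls off the work surface, if the arm or the gripper's body presses on something with over 40 N, if the wrist force passes 120 N, or if a joint passes its speed limit or range.

### The arm

A 6-joint arm with a two-finger parallel gripper is mounted at the origin on the work surface. World frame = base frame: x ahead of the robot, y to its left, z up, the work surface at z = 0. Lengths are in m, angles in degrees, forces in N, time in s.
With the tool pointing down it reaches from about 0.325 to 0.875 m from the base axis. Payload 4.4 kg.
Tool frame: the origin (TCP) lies between the finger pads; the fingertips stand 19 mm ahead of it and the grasp point (between the pads) is the TCP; z points along the fingers, y is the direction in which the jaws open and shut (so a half turn about z gives the same grasp; the last joint's range is limited). The gripper opens to 85 mm and grips with 20 to 120 N. Pads are 22 mm wide; open, the fingers measure 114 mm over their backs; the gripper's body (76 mm by 85 mm) begins 54 mm behind the grasp point. The pads swing forward as they close: fully open they stand 13 mm farther back than shut.
Start: joints at [-85.285, 11.837, 88.321, -0, 79.842, -8.623], TCP at [0.133, -0.559, 0.25] pointing down, gripper open.
Joint ranges: [-156.59, 156.59], [-49.26, 127.26], [12.9, 141.05], [-63.56, 243.56], [4.71, 150.69], [-161.64, 161.64]. Speed limits (degrees/s): [159.86, 159.86, 180, 180, 180, 180].

### API

Orientations are given as a 3x3 rotation matrix whose columns are the frame's x, y, z axes.
In Python, from workcell import monitor, vision, bot gives the robot as it stands.
- The arm moves only by the tool servo_tool, never from a script. Its argument "commands" is a list of rows, each a list of 2 entries, a list of its own where there are three numbers: the shift along the tool's x, y, z in cm, then the turn, a rotation vector about the tool's x, y, z in rad. A call has 1 to 10 rows; each row is the pose to reach, as a shift and turn from the pose measured when the call began, along the tool's axes at that moment; what a row does not reach only later rows make up. A row lasts 1/10 s, in which the tool goes at most 50 mm and 8.59 degrees, less where a joint would pass 70% of its speed; a pose out of reach is approached as far as the arm can. A call with a gripper value outside its range is refused whole. "fingers" is the closure, from -1 (fully open) to 1 (shut), set as the call begins (left out, the last holds). The fingers move at their own pace and stop on an object; "grip_force" is the grip in N (left out, the last holds). Time passes only in rows, so rows that repeat a pose let the fingers close. It gives the time, the measured TCP pose, the force and the opening at its end, in the units of the state.
- monitor.get_obs(): the state, without advancing time (a new reading comes with each control period).
- vision.camera(name): name is "scene" or "top" or "wrist"; returns the picture (400x640x3 uint8, red, green, blue); there is no depth.
- vision.get_calibration(name): a dict with "K" (3x3 intrinsics, pixels), "origin" and "rotation" of the camera in the world; the wrist camera has in their place "mount" (4x4, takes a point from camera to tool coordinates, whose origin is the TCP and whose axes are the flange's). Camera axes: x right, y down, z forward; pixel columns grow to the right and rows downward; lengths in m; the calibration is good to about 2 mm. A picture is of the moment at which its call begins: read the wrist's pose just before it. get_calibration takes no time and is no camera call.
- bot.hand_in(): hands the job in, once; it reports no verdict.
The state is a dict: "clock": time; "joint_pos": joint angles; "qvel": joint speeds; "effort": joint torques, N m; "position": TCP position; "eef_rot": TCP orientation; "contact_force": force on the tool from outside, world axes, zero at the start; "torque": the same for the moment, N m; "gripper_width": opening from 0.0 (shut) to 1.0 (fully open).
Only numpy, scipy, OpenCV 4.12 (cv2) and the standard library are available. Lean on these libraries where they do the work, as an engineer would, in place of code of your own. Each camera call takes 0.05 s, during which the arm holds its last target.

## Working session

There is one attempt and no reset: what is moved stays moved. The work goes in short steps, Python scripts to look and compute and a tool call to move; the robot and the scene stay as the last step left them, time stands still between calls to the robot, and variables do not carry over. Pictures are saved under pics/ and viewed, and the job is handed in when it is done.

Besides the shell and the picture viewer there is one more tool, called after "Call:" as name(argument=value, ...) on one line, values as JSON. servo_tool: Moves the arm, as the interface text tells. Its arguments: {"type":"object","properties":{"commands":{"type":"array","items":{"type":"array"}},"fingers":{"type":"number"},"grip_force":{"type":"number"}},"required":["commands"]}

```bash
ls; mkdir -p pics; python3 - <<'E'
from workcell import monitor, vision, bot
import cv2
print(monitor.get_obs())
for n in ["scene","top","wrist"]:
    im=vision.camera(n); cv2.imwrite(f"pics/{n}0.png",im[:,:,::-1]); c=vision.get_calibration(n); print(n,{k:(v.tolist() if hasattr(v,'tolist') else v) for k,v in c.items()})
E
```

```text
pics
{'clock': 0.0, 'joint_pos': array([-8.52838062e+01,  1.18856417e+01,  8.84077100e+01,  6.54145702e-04,
        7.98409406e+01, -8.62409185e+00]), 'qvel': array([-0.11180398,  0.04792374, -0.06158257,  0.04542274,  0.09026735,
        0.03475993]), 'effort': array([ 2.93722678e-04, -3.83029962e+01, -2.91595674e+01, -4.81002335e-04,
        1.04006898e-02, -1.98406531e-05]), 'position': array([ 0.1325928 , -0.55875001,  0.24908782]), 'eef_rot': array([[ 9.73017381e-01,  2.30731757e-01, -1.81511033e-04],
       [ 2.30731543e-01, -9.73014642e-01,  2.33682834e-03],
       [ 3.62567615e-04, -2.31565491e-03, -9.99997253e-01]]), 'contact_force': array([-0.07150452, -0.77720626, -0.24940253]), 'torque': array([-0.01713685,  0.00363307,  0.02071523]), 'gripper_width': 1.0021765876545048}
scene {'K': [[415.30320291030455, 0.0, 315.2517814637139], [0.0, 415.30320291030455, 193.51190581968504], [0.0, 0.0, 1.0]], 'origin': [0.9658103976555311, -0.7848970899985481, 0.6380509369773807], 'rotation': [[0.8794990161047361, 0.26534050606803655, -0.39506442070928066], [0.47581833635143195, -0.505727
[... 234 characters left out ...]
35528417308286725, -0.12738701234130134, 1.2156215456531738], 'rotation': [[0.03026794697334974, -0.9747457981750091, 0.22125659385921728], [-0.999535762541227, -0.028746208021488275, 0.010095292245053645], [-0.003480055624011771, -0.22145944203070106, -0.975163373362794]]}
wrist {'K': [[290.1083972531665, 0.0, 320.40784522408865], [0.0, 290.1083972531665, 202.56198105646374], [0.0, 0.0, 1.0]], 'mount': [[0.0003488021234035025, -0.9648127309910534, -0.2629377729704545, 0.06647759075310039], [0.9999999152464478, 0.00039404194562338827, -0.00011932325845132476, 0.0015666425532988582], [0.0002187331104963333, -0.2629377090653386, 0.9648127866624158, -0.12481978479281791], [0.0, 0.0, 0.0, 1.0]]}
```

View pics/scene0.png

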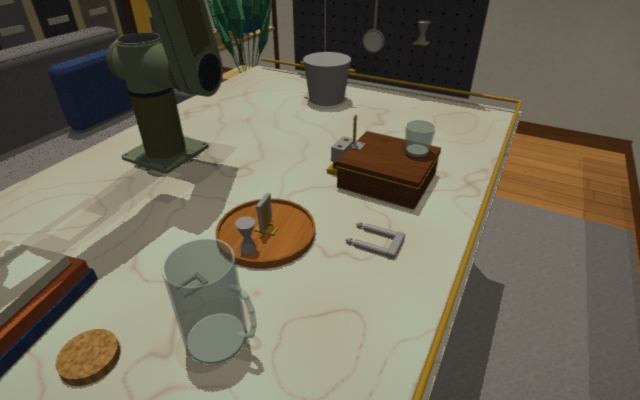

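View pics/top0.png

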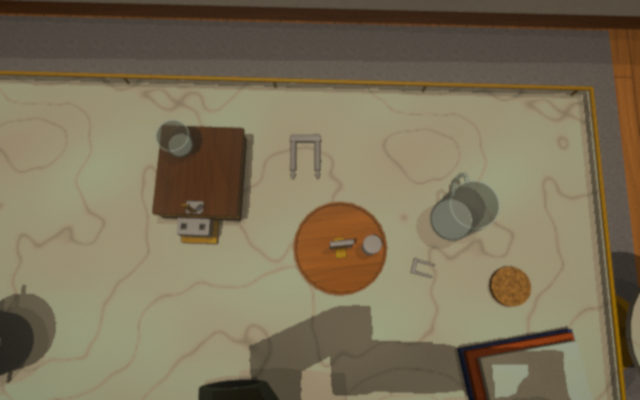

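View pics/wrist0.png

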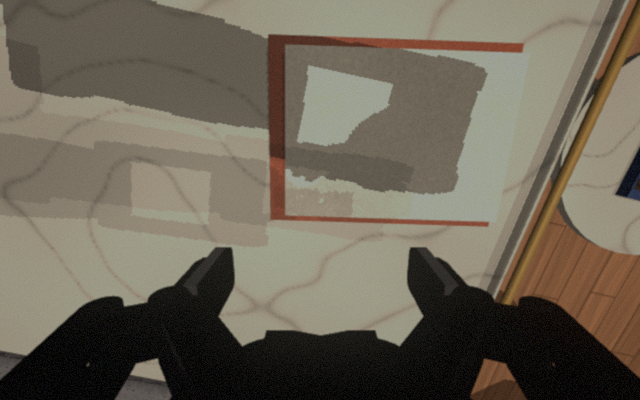

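```bash
cat > h.py <<'E'
import numpy as np, cv2
from workcell import monitor, vision, bot
def cam(name, obs=None):
    c=vision.get_calibration(name); K=np.array(c["K"])
    if name=="wrist":
        T=np.eye(4); T[:3,:3]=obs["eef_rot"]; T[:3,3]=obs["position"]
        M=T@np.array(c["mount"]); return K,M[:3,3],M[:3,:3]
    return K,np.array(c["origin"]),np.array(c["rotation"])
def ray(C,uv,z):
    K,o,R=C; d=R@np.linalg.solve(K,[uv[0],uv[1],1.]); t=(z-o[2])/d[2]; return o+t*d
def proj(C,p):
    K,o,R=C; q=K@(R.T@(np.asarray(p)-o)); return q[:2]/q[2]
def tri(obsv):
    A=[];b=[]
    for C,uv in obsv:
        K,o,R=C; d=R@np.linalg.solve(K,[uv[0],uv[1],1.]); d/=np.linalg.norm(d)
        P=np.eye(3)-np.outer(d,d); A.append(P); b.append(P@o)
    return np.linalg.lstsq(np.vstack(A),np.hstack(b),rcond=None)[0]
def crop(im,x0,y0,x1,y1,s,fn):
    cv2.imwrite(fn,cv2.resize(im[y0:y1,x0:x1,::-1] if im.ndim==3 else im,None,fx=s,fy=s,interpolation=cv2.INTER_CUBIC))
E
python3 - <<'E'
from h import *
t=cv2.imread("pics/top0.png")[:,:,::-1]; s=cv2.imread("pics/scene0.png")[:,:,::-1]
crop(t,145,110,265,260,4,"pics/t1.png"); crop(t,280,190,400,300,5,"pics/t2.png"); crop(s,310,100,450,210,5,"pics/s1.png"); crop(s,200,180,330,280,5,"pics/s2.png")
C=cam("top")
for uv,z in [((194,228),.085),((342,243),.09),((372,244),.075),((340,249),.01),((423,268),.01),((305,155),.01)]: print(uv,ray(C,uv,z).round(3))
E
```

```text
(194, 228) [0.527 0.164 0.085]
(342, 243) [ 0.501 -0.186  0.09 ]
(372, 244) [ 0.503 -0.257  0.075]
(340, 249) [ 0.496 -0.185  0.01 ]
(423, 268) [ 0.456 -0.39   0.01 ]
(305, 155) [ 0.738 -0.09   0.01 ]
```

View pics/t1.png

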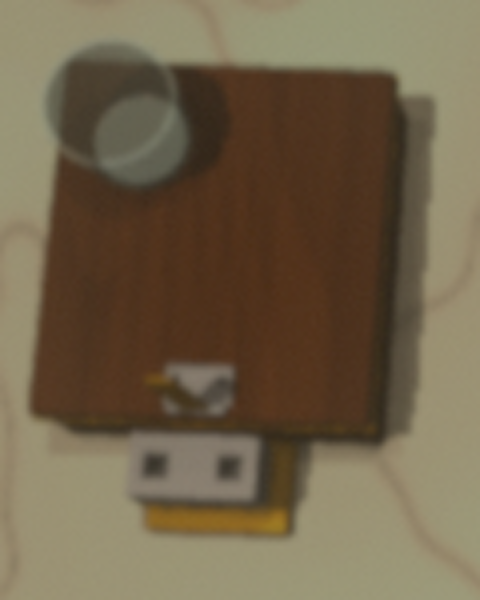

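View pics/t2.png

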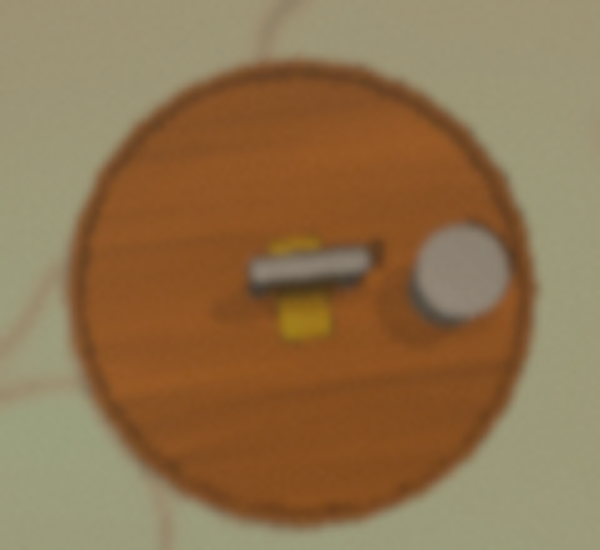

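View pics/s1.png

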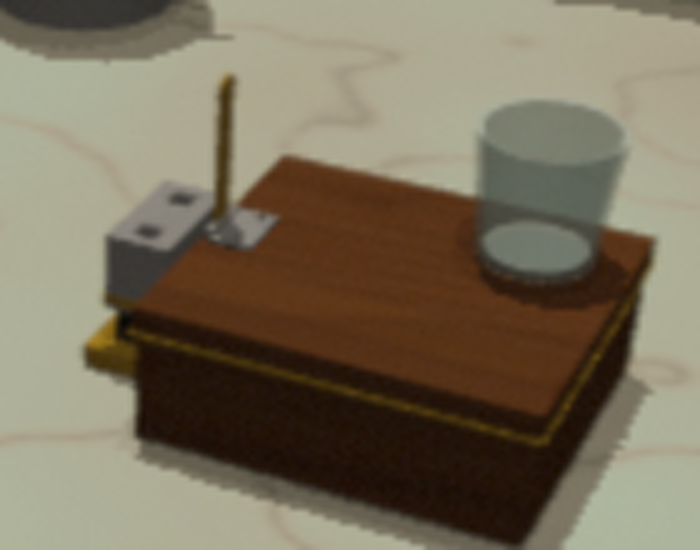

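View pics/s2.png

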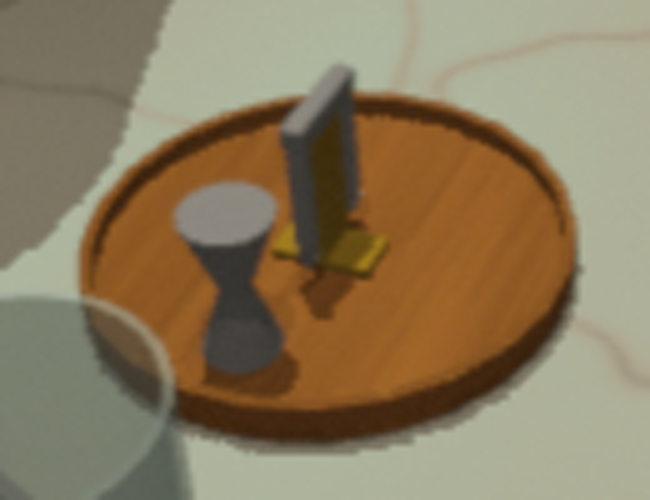

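```bash
python3 - <<'E'
from h import *
T=cam("top");S=cam("scene")
f=lambda p,s,x,y:((p[0]+.5)/s-.5+x,(p[1]+.5)/s-.5+y)
t1=lambda *p:f(p,4,145,110); t2=lambda *p:f(p,5,280,190); s1=lambda *p:f(p,5,310,100); s2=lambda *p:f(p,5,200,180)
print("shackle tri",tri([(T,t2(310,266)),(S,s2(319,101))]).round(4))
for p in [(250,262),(367,247),(370,270),(252,285)]: print(ray(T,t2(*p),.097).round(4))
for p in [(283,128),(338,68),(355,72),(300,135)]: print('s',ray(S,s2(*p),.097).round(4))
print("lock corners")
for p in [(131,433),(260,437),(259,499),(130,497),(155,464),(230,467)]: print(ray(T,t1(*p),.085).round(4))
print('s')
for p in [(107,236),(166,181),(213,195),(155,249),(148,231),(183,198)]: print(ray(S,s1(*p),.085).round(4))
print("strap end tri",tri([(T,t1(158,380)),(S,s1(227,76))]).round(4))
E
```

```text
shackle tri [ 0.5016 -0.183   0.0997]
[ 0.5016 -0.1565  0.097 ]
[ 0.5102 -0.2105  0.097 ]
[ 0.4996 -0.212   0.097 ]
[ 0.491  -0.1576  0.097 ]
s [ 0.498  -0.2029  0.097 ]
s [ 0.4935 -0.1531  0.097 ]
s [ 0.5022 -0.1521  0.097 ]
s [ 0.5076 -0.2037  0.097 ]
lock corners
[0.5498 0.205  0.085 ]
[0.5497 0.1284 0.085 ]
[0.5127 0.1261 0.085 ]
[0.5117 0.202  0.085 ]
[0.5317 0.1891 0.085 ]
[0.5312 0.1447 0.085 ]
s
[0.5138 0.1324 0.085 ]
[0.5142 0.208  0.085 ]
[0.5457 0.2045 0.085 ]
[0.5439 0.1312 0.085 ]
[0.5314 0.1481 0.085 ]
[0.532  0.1932 0.085 ]
strap end tri [0.5651 0.1667 0.1771]
```

```bash
cat >> h.py <<'E'
from scipy.spatial.transform import Rotation as Ro
def Rt(th):
    a=np.radians(th); x=np.array([np.cos(a),np.sin(a),0]); z=np.array([0,0,-1.]); return np.stack([x,np.cross(z,x),z],1)
def plan(p,th,obs=None):
    o=obs or monitor.get_obs(); R=o["eef_rot"]; 
    print("shift cm",(100*R.T@(np.asarray(p)-o["position"])).round(2),"rot",Ro.from_matrix(R.T@Rt(th)).as_rotvec().round(4),"t",round(o["clock"],2))
E
python3 -c "
from h import *
plan((.5,-.215,.25),99)"
```

```text
shift cm [ 4.368e+01 -2.499e+01 -1.000e-02] rot [-1.2000e-03 -1.5000e-03 -1.4951e+00] t 0.15
```

Call:
servo_tool(commands=[[[43.7,-25,0],[-0.001,-0.0015,-1.495]],[[43.7,-25,0],[-0.001,-0.0015,-1.495]],[[43.7,-25,0],[-0.001,-0.0015,-1.495]],[[43.7,-25,0],[-0.001,-0.0015,-1.495]],[[43.7,-25,0],[-0.001,-0.0015,-1.495]],[[43.7,-25,0],[-0.001,-0.0015,-1.495]],[[43.7,-25,0],[-0.001,-0.0015,-1.495]],[[43.7,-25,0],[-0.001,-0.0015,-1.495]],[[43.7,-25,0],[-0.001,-0.0015,-1.495]],[[43.7,-25,0],[-0.001,-0.0015,-1.495]]], fingers=-1)

```text
clock: 1.15
position: [0.4984, -0.2157, 0.2498]
eef_rot: [[-0.162, 0.987, -0.0], [0.987, 0.162, 0.0], [0.0, -0.0, -1.0]]
contact_force: [0.1, -0.7, 0.1]
gripper_width: 1.003
```

Call:
servo_tool(commands=[[[0,0,0],[0,0,0]],[[0,0,0],[0,0,0]]])

```text
clock: 1.35
position: [0.4987, -0.2144, 0.2492]
eef_rot: [[-0.165, 0.986, -0.002], [0.986, 0.165, 0.0], [0.001, -0.002, -1.0]]
contact_force: [-0.7, -1.0, 0.4]
gripper_width: 1.0
```

```bash
python3 -c "
from h import *
o=monitor.get_obs(); print(o['position'],o['eef_rot'].round(4),o['joint_pos'].round(1),o['clock'],o['qvel'].round(1))
np.savez('w1.npz',position=o['position'],eef_rot=o['eef_rot'])
im=vision.camera('wrist'); cv2.imwrite('pics/w1.png',im[:,:,::-1]); plan((.545,.125,.25),90)
"
```

```text
[ 0.49872277 -0.2144468   0.24920801] [[-1.647e-01  9.863e-01 -1.600e-03]
 [ 9.863e-01  1.647e-01  3.000e-04]
 [ 6.000e-04 -1.600e-03 -1.000e+00]] [-32.4   8.1  92.9  -0.   79.2 -41.9] 1.35 [-2.9 -0.7  0.7 -0.5  0.1  0.1]
shift cm [32.83 10.17 -0.08] rot [-0.0017 -0.0003  0.1633] t 1.4
```

View pics/w1.png

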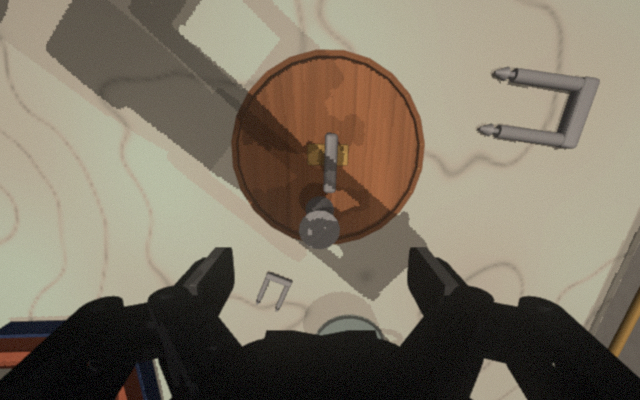

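Call:
servo_tool(commands=[[[32.8,10.2,0],[-0.002,0,0.163]],[[32.8,10.2,0],[-0.002,0,0.163]],[[32.8,10.2,0],[-0.002,0,0.163]],[[32.8,10.2,0],[-0.002,0,0.163]],[[32.8,10.2,0],[-0.002,0,0.163]],[[32.8,10.2,0],[-0.002,0,0.163]],[[32.8,10.2,0],[-0.002,0,0.163]],[[32.8,10.2,0],[-0.002,0,0.163]],[[32.8,10.2,0],[-0.002,0,0.163]],[[32.8,10.2,0],[-0.002,0,0.163]]], fingers=1)

```text
clock: 2.4
position: [0.5452, 0.1225, 0.249]
eef_rot: [[0.003, 1.0, -0.0], [1.0, -0.003, -0.001], [-0.001, -0.0, -1.0]]
contact_force: [-0.9, -0.2, -0.1]
gripper_width: 0.004
```

```bash
python3 -c "
from h import *
o=monitor.get_obs(); print(o['position'],o['eef_rot'].round(4),o['clock'],o['qvel'].round(1),o['gripper_width'])
np.savez('w2.npz',position=o['position'],eef_rot=o['eef_rot'])
im=vision.camera('wrist'); cv2.imwrite('pics/w2.png',im[:,:,::-1]); crop(im,200,60,440,250,3,'pics/w2c.png')
w=np.load('w1.npz'); im=cv2.imread('pics/w1.png')[:,:,::-1]; crop(im,220,40,440,260,3,'pics/w1c.png')
"
```

```text
[0.54522576 0.12253991 0.24898671] [[ 2.8e-03  1.0e+00 -4.0e-04]
 [ 1.0e+00 -2.8e-03 -6.0e-04]
 [-6.0e-04 -4.0e-04 -1.0e+00]] 2.4 [-0.6 -0.1  0.1  0.2 -0.2  0.1] 0.004141073274270069
```

View pics/w2.png

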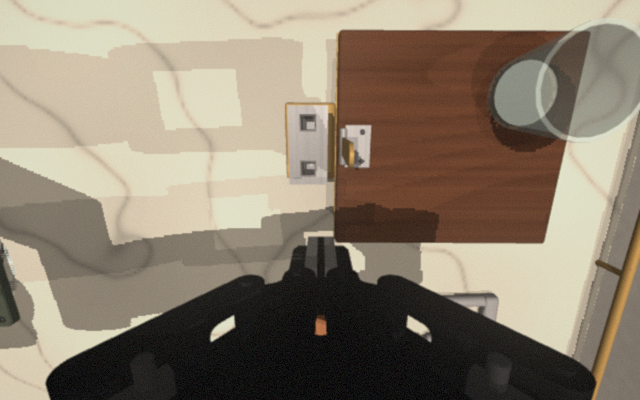

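View pics/w2c.png

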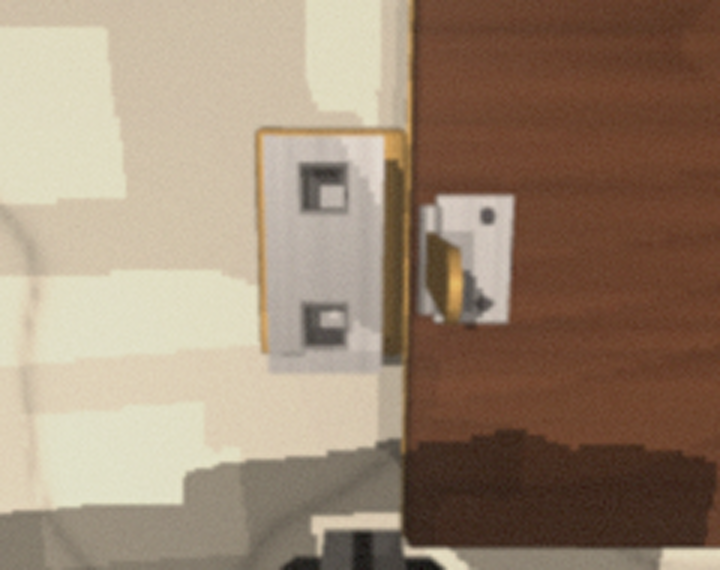

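View pics/w1c.png

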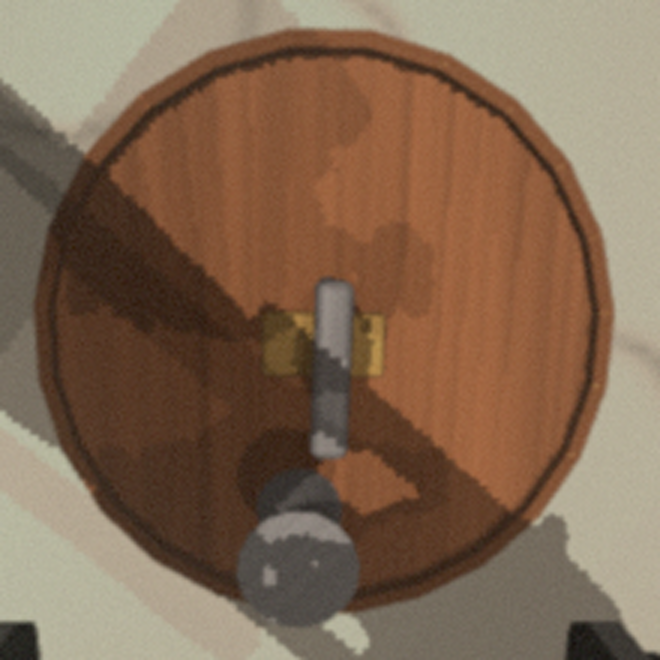

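```bash
python3 - <<'E'
from h import *
f=lambda p,s,x,y:((p[0]+.5)/s-.5+x,(p[1]+.5)/s-.5+y)
W2=cam("wrist",np.load("w2.npz")); W1=cam("wrist",np.load("w1.npz"))
w1=lambda *p:f(p,3,220,40); w2=lambda *p:f(p,3,200,60)
a=ray(W2,w2(323.5,188),.085);b=ray(W2,w2(325,325),.085); print(a,b,(a+b)/2,np.degrees(np.arctan2(*(a-b)[1::-1])))
for p in [(262,135),(385,135),(380,370),(268,370)]: print(ray(W2,w2(*p),.085))
print("chest edge",ray(W2,w2(412,40),.086),ray(W2,w2(404,540),.086))
print("strap end",[ray(W2,w2(*p),.176) for p in [(457,245),(455,318)]])
print("plate",[ray(W2,w2(*p),.087) for p in [(437,195),(514,195),(510,323),(433,320)]])
P=[ray(W1,w1(*p),.0995) for p in [(319,281),(352,281),(345,457),(312,457)]];print(np.array(P)); c=np.mean(P,0); d=(P[0]+P[1]-P[2]-P[3]); print(c,np.degrees(np.arctan2(d[1],d[0])))
T=cam("top")
t2=lambda *p:f(p,5,280,190)
print(tri([(W1,w1(332,369)),(T,t2(310,266)),(cam("scene"),f((319,101),5,200,180))]))
E
```

```text
[0.53332544 0.18855686 0.085     ] [0.53320385 0.14457287 0.085     ] [0.53326464 0.16656486 0.085     ] 89.8416084388897
[0.514184   0.20469074 0.085     ]
[0.55292034 0.2045966  0.085     ]
[0.55156953 0.12927289 0.085     ]
[0.51374463 0.12936108 0.085     ]
chest edge [0.56102035 0.23206393 0.086     ] [0.56025513 0.06800484 0.086     ]
strap end [array([0.56682025, 0.17593788, 0.176     ]), array([0.5667928, 0.1596511, 0.176    ])]
plate [array([0.56949923, 0.18631612, 0.087     ]), array([0.59399996, 0.18625717, 0.087     ]), array([0.59445589, 0.14539054, 0.087     ]), array([0.56898423, 0.14644459, 0.087     ])]
[[ 0.49464805 -0.15799533  0.0995    ]
 [ 0.5046389  -0.15632289  0.0995    ]
 [ 0.5123745  -0.21123778  0.0995    ]
 [ 0.50184042 -0.21300463  0.0995    ]]
[ 0.50337547 -0.18464016  0.0995    ] 97.73359345642045
[ 0.50227786 -0.18345943  0.10025854]
```

Call:
servo_tool(commands=[[[4.4,6,0],[0,0,0]],[[4.4,6,0],[0,0,0]],[[4.4,6,0],[0,0,0]],[[4.4,6,4],[0,0,0]],[[4.4,6,8],[0,0,0]],[[4.4,6,8],[0,0,0]]], fingers=1)

```text
clock: 3.05
position: [0.6, 0.1635, 0.1622]
eef_rot: [[0.006, 1.0, -0.015], [1.0, -0.006, -0.003], [-0.003, -0.015, -1.0]]
contact_force: [-1.4, -1.0, -0.4]
gripper_width: -0.0
```

```bash
python3 -c "
from h import *
o=monitor.get_obs(); print(o['position'],o['eef_rot'].round(4),o['clock'],o['contact_force'])
for n in ['scene']:
  im=vision.camera(n); crop(im,290,60,450,200,5,'pics/a_%s.png'%n)
"
```

```text
[0.60004646 0.16348325 0.16219273] [[ 0.0057  0.9999 -0.0149]
 [ 1.     -0.0058 -0.0027]
 [-0.0028 -0.0149 -0.9999]] 3.05 [-1.39844185 -0.95319184 -0.414504  ]
```

View pics/a_scene.png

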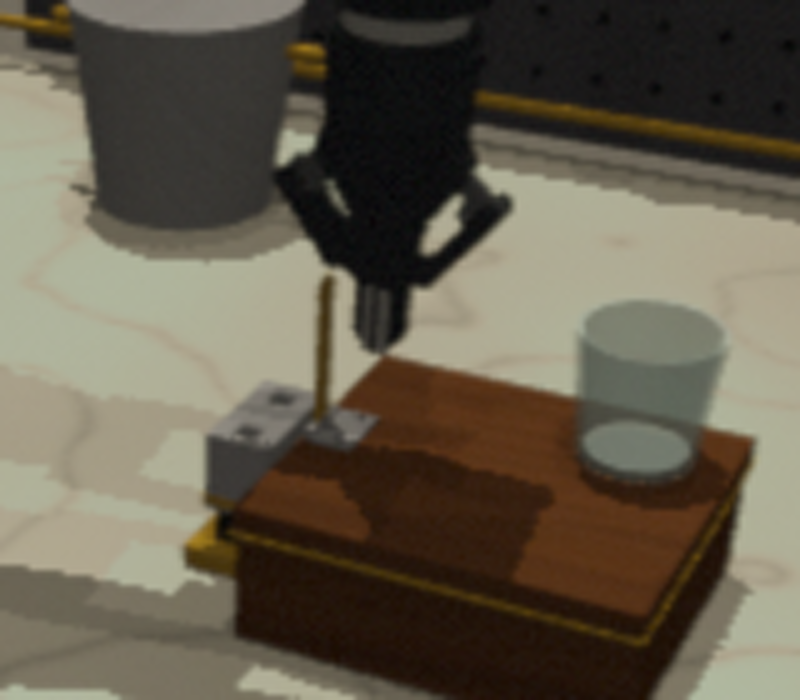

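Call:
servo_tool(commands=[[[0.3,-1.5,-0.2],[0,0,0]],[[0.3,-3,-0.2],[0,0,0]],[[0.3,-4.2,0],[0,0,0]],[[0.3,-5.3,0.3],[0,0,0]],[[0.3,-6.3,0.9],[0,0,0]],[[0.3,-7,1.7],[0,0,0]],[[0.3,-7.5,2.6],[0,0,0]],[[0.3,-7.8,3.4],[0,0,0]],[[0.3,-8,4.1],[0,0,0]],[[0.3,-8,4.5],[0,0,0]]])

```text
clock: 4.1
position: [0.5211, 0.1673, 0.12]
eef_rot: [[0.005, 1.0, -0.011], [1.0, -0.005, -0.002], [-0.002, -0.011, -1.0]]
contact_force: [-0.5, -0.7, -0.2]
gripper_width: -0.004
```

Call:
servo_tool(commands=[[[0,0,0.1],[0,0,0]],[[0,0,0.2],[0,0,0]]])

```text
clock: 4.3
position: [0.5212, 0.1673, 0.1176]
eef_rot: [[0.005, 1.0, -0.012], [1.0, -0.005, -0.002], [-0.002, -0.012, -1.0]]
contact_force: [-1.2, 0.2, 0.7]
gripper_width: -0.002
```

Call:
servo_tool(commands=[[[0,0,0.2],[0,0,0]],[[0,0,0.4],[0,0,0]],[[0,0,0.5],[0,0,0]]])

```text
clock: 4.6
position: [0.5213, 0.1674, 0.1125]
eef_rot: [[0.005, 1.0, -0.011], [1.0, -0.005, -0.002], [-0.002, -0.011, -1.0]]
contact_force: [-0.2, 0.0, 0.2]
gripper_width: -0.002
```

Call:
servo_tool(commands=[[[0,0,0.2],[0,0,0]],[[0,0,0.3],[0,0,0]]])

```text
clock: 4.8
position: [0.5216, 0.1674, 0.11]
eef_rot: [[0.005, 1.0, -0.011], [1.0, -0.005, -0.002], [-0.002, -0.011, -1.0]]
contact_force: [-2.3, 0.8, 8.0]
gripper_width: 0.006
```

Call:
servo_tool(commands=[[[0,0,-3],[0,0,0]],[[-1,0,-8],[0,0,0]],[[-4.4,2,-12],[0.01,0,0]],[[-4.4,2,-12],[0.01,0,0]],[[-4.4,2,-12],[0.01,0,0]],[[-4.4,2,-12],[0.01,0,0]]])

```text
clock: 5.4
position: [0.5414, 0.1237, 0.2282]
eef_rot: [[0.006, 1.0, -0.024], [1.0, -0.006, -0.002], [-0.002, -0.024, -1.0]]
contact_force: [-0.2, -0.1, -0.8]
gripper_width: -0.0
```

```bash
python3 -c "
from h import *
o=monitor.get_obs(); print(o['position'],o['eef_rot'].round(4),o['clock'],o['qvel'].round(1))
np.savez('w3.npz',position=o['position'],eef_rot=o['eef_rot'])
im=vision.camera('wrist'); crop(im,200,60,440,250,3,'pics/w3c.png')
im=vision.camera('scene'); crop(im,290,60,450,200,4,'pics/s3.png')
plan((.5028,-.184,.25),98)
"
```

```text
[0.54138287 0.12366331 0.22824669] [[ 0.0057  0.9997 -0.0238]
 [ 1.     -0.0057 -0.0019]
 [-0.002  -0.0238 -0.9997]] 5.4 [ 0.7  0.8  1.5 -0.   0.1 -0.2]
shift cm [-30.82  -3.71  -2.09] rot [-0.0256  0.0004 -0.1444] t 5.5
```

View pics/w3c.png

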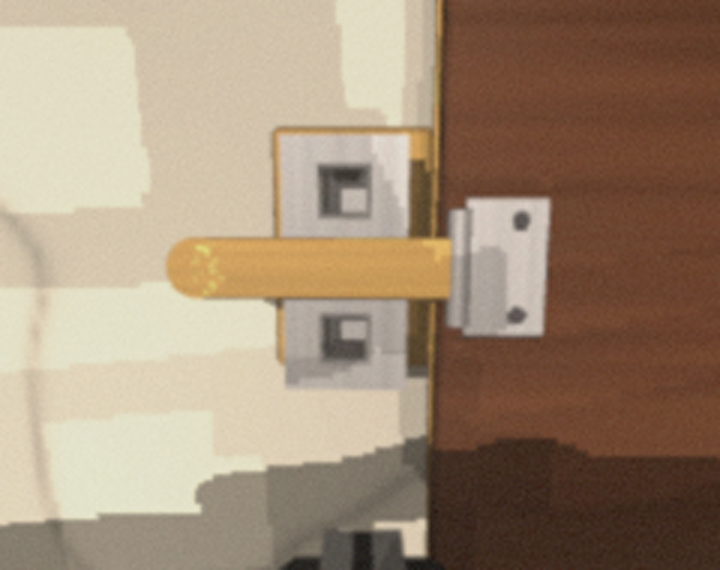

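View pics/s3.png

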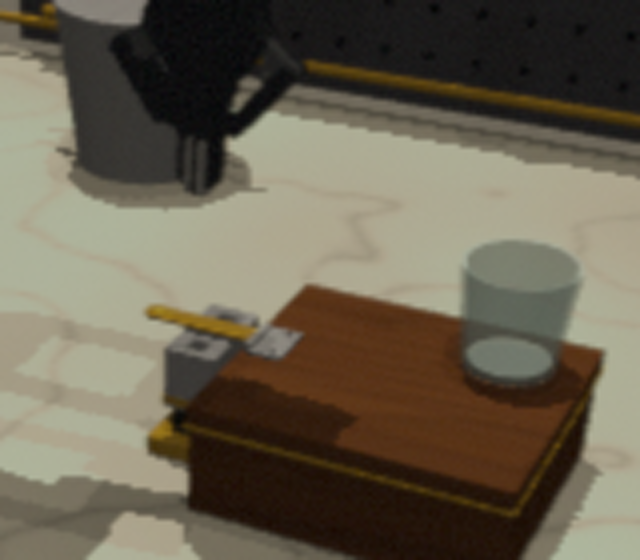

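```bash
python3 - <<'E'
from h import *
f=lambda p,s,x,y:((p[0]+.5)/s-.5+x,(p[1]+.5)/s-.5+y)
W=cam("wrist",np.load("w3.npz")); w=lambda *p:f(p,3,200,60)
a=ray(W,w(344.5,191),.085);b=ray(W,w(345,337.5),.085); print(a,b,(a+b)/2,np.degrees(np.arctan2(*(a-b)[1::-1])))
for p in [(277,130),(409,130),(407,387),(286,387)]: print(ray(W,w(*p),.085))
print("chest edge",ray(W,w(438,40),.086),ray(W,w(430,540),.086))
print("strap",[ray(W,w(*p),.091) for p in [(167,267),(210,238),(210,298),(440,238),(440,298)]])
plan((.503,-.215,.2),98)
E
```

```text
[0.53340526 0.18856127 0.085     ] [0.53308903 0.14467988 0.085     ] [0.53324714 0.16662058 0.085     ] 89.58711204508161
[0.51383554 0.20587465 0.085     ]
[0.55240163 0.2056105  0.085     ]
[0.55245196 0.12894785 0.085     ]
[0.51427455 0.12894871 0.085     ]
chest edge [0.56035438 0.22961638 0.086     ] [0.56040959 0.07764881 0.086     ]
strap [array([0.48039648, 0.16696138, 0.091     ]), array([0.4937301, 0.175376 , 0.091    ]), array([0.49281404, 0.15771231, 0.091     ]), array([0.56160333, 0.17509722, 0.091     ]), array([0.5619239 , 0.15753907, 0.091     ])]
shift cm [-33.91  -3.54   2.91] rot [-0.0256  0.0004 -0.1444] t 5.5
```

Call:
servo_tool(commands=[[[-17,-1.8,-2],[-0.0256,0,-0.072]],[[-33.9,-3.5,-2],[-0.0256,0,-0.144]],[[-33.9,-3.5,-2],[-0.0256,0,-0.144]],[[-33.9,-3.5,-2],[-0.0256,0,-0.144]],[[-33.9,-3.5,-2],[-0.0256,0,-0.144]],[[-33.9,-3.5,-2],[-0.0256,0,-0.144]],[[-33.9,-3.5,-2],[-0.0256,0,-0.144]],[[-33.9,-3.5,2.9],[-0.0256,0,-0.144]],[[-33.9,-3.5,2.9],[-0.0256,0,-0.144]],[[-33.9,-3.5,2.9],[-0.0256,0,-0.144]]], fingers=-1)

```text
clock: 6.5
position: [0.5019, -0.2132, 0.1977]
eef_rot: [[-0.139, 0.99, -0.005], [0.99, 0.139, 0.003], [0.004, -0.005, -1.0]]
contact_force: [0.4, -1.1, 1.2]
gripper_width: 0.998
```

```bash
python3 -c "
from h import *
o=monitor.get_obs(); print(o['position'],o['eef_rot'].round(4),o['clock'],o['qvel'].round(1))
np.savez('w4.npz',position=o['position'],eef_rot=o['eef_rot'])
im=vision.camera('wrist'); crop(im,220,40,440,260,3,'pics/w4c.png')
"
```

```text
[ 0.50192218 -0.21321768  0.19769862] [[-0.1394  0.9902 -0.0051]
 [ 0.9902  0.1395  0.0032]
 [ 0.0039 -0.0046 -1.    ]] 6.5 [ 1.  -2.2 -3.7 -0.2 -0.5 -0. ]
```

View pics/w4c.png

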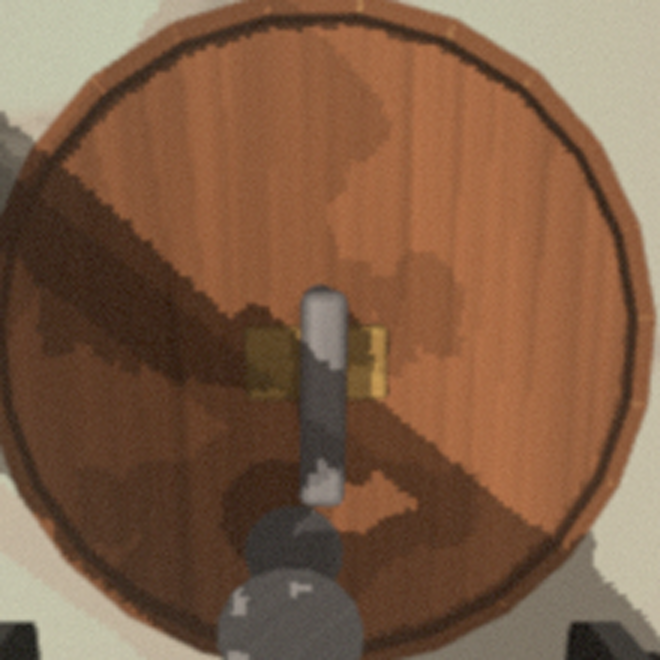

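```bash
python3 - <<'E'
from h import *
f=lambda p,s,x,y:((p[0]+.5)/s-.5+x,(p[1]+.5)/s-.5+y)
W=cam("wrist",np.load("w4.npz")); w=lambda *p:f(p,3,220,40)
P=[ray(W,w(*p),.0995) for p in [(302,288),(346,288),(344,505),(300,505)]];print(np.array(P)); c=np.mean(P,0); d=(P[0]+P[1]-P[2]-P[3]); print(c,np.degrees(np.arctan2(d[1],d[0])),np.linalg.norm(d)/2)
plan((c[0],c[1],.095),98)
E
```

```text
[[ 0.49368327 -0.15729189  0.0995    ]
 [ 0.50457831 -0.15575177  0.0995    ]
 [ 0.51267277 -0.21163615  0.0995    ]
 [ 0.50104735 -0.21329326  0.0995    ]]
[ 0.50299542 -0.18449327  0.0995    ] 97.86639113894789 0.056474298969775384
shift cm [ 2.89  0.38 10.48] rot [-0.0012 -0.0009  0.001 ] t 6.55
```

Call:
servo_tool(commands=[[[2.9,0.4,0],[0,0,0]],[[2.9,0.4,3],[0,0,0]],[[2.9,0.4,6],[0,0,0]],[[2.9,0.4,8],[0,0,0]],[[2.9,0.4,9.5],[0,0,0]],[[2.9,0.4,10.6],[0,0,0]],[[2.9,0.4,10.6],[0,0,0]],[[2.9,0.4,10.6],[0,0,0]]])

```text
clock: 7.35
position: [0.5043, -0.1845, 0.095]
eef_rot: [[-0.141, 0.99, 0.001], [0.99, 0.141, -0.0], [-0.001, 0.001, -1.0]]
contact_force: [0.1, 0.4, 0.3]
gripper_width: 0.999
```

```bash
python3 -c "
from h import *
o=monitor.get_obs(); print(o['position'],o['contact_force'])
np.savez('w5.npz',position=o['position'],eef_rot=o['eef_rot'])
im=vision.camera('wrist'); cv2.imwrite('pics/w5.png',im[:,:,::-1])
plan((.503,-.1845,.0925),97.9)
"
```

```text
[ 0.50426324 -0.18448782  0.09500565] [0.11120544 0.3942626  0.32482086]
shift cm [ 0.04 -0.14  0.28] rot [0.0011 0.0009 0.0033] t 7.4
```

View pics/w5.png

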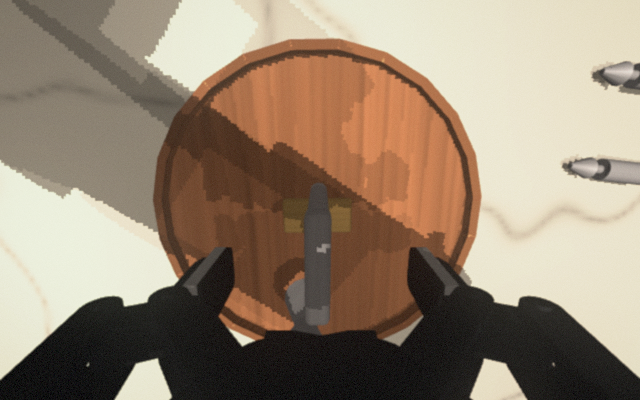

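Call:
servo_tool(commands=[[[0,-0.14,0.2],[0,0,0]],[[0,-0.14,0.2],[0,0,0]],[[0,-0.14,0.2],[0,0,0]]])

```text
clock: 7.7
position: [0.5033, -0.1851, 0.0938]
eef_rot: [[-0.141, 0.99, 0.002], [0.99, 0.141, -0.001], [-0.001, 0.002, -1.0]]
contact_force: [-0.0, 0.1, -0.2]
gripper_width: 1.005
```

Call:
servo_tool(commands=[[[0,0,0],[0,0,0]],[[0,0,0],[0,0,0]],[[0,0,0],[0,0,0]],[[0,0,0],[0,0,0]],[[0,0,0],[0,0,0]],[[0,0,0],[0,0,0]],[[0,0,0],[0,0,0]],[[0,0,0],[0,0,0]]], fingers=1, grip_force=60)

```text
clock: 8.5
position: [0.5034, -0.1852, 0.0939]
eef_rot: [[-0.141, 0.99, 0.002], [0.99, 0.141, -0.001], [-0.002, 0.002, -1.0]]
contact_force: [0.0, -0.6, 1.2]
gripper_width: 0.126
```

Call:
servo_tool(commands=[[[0,0,-1],[0,0,0]],[[0,0,-2],[0,0,0]],[[0,0,-4],[0,0,0]],[[0,0,-7],[0,0,0]],[[0,0,-10],[0,0,0]],[[0,0,-12.5],[0,0,0]],[[0,0,-12.5],[0,0,0]],[[0,0,-12.5],[0,0,0]]])

```text
clock: 9.3
position: [0.5032, -0.1851, 0.2193]
eef_rot: [[-0.141, 0.99, 0.003], [0.99, 0.141, -0.002], [-0.002, 0.003, -1.0]]
contact_force: [0.2, -0.1, -2.0]
gripper_width: 0.127
```

```bash
python3 -c "
from h import *
o=monitor.get_obs(); print(o['position'],o['eef_rot'].round(4),o['contact_force'],o['torque'],o['gripper_width'],o['clock'],o['qvel'].round(1))
np.savez('w6.npz',position=o['position'],eef_rot=o['eef_rot'])
im=vision.camera('wrist'); cv2.imwrite('pics/w6.png',im[:,:,::-1])
im=vision.camera('scene'); crop(im,190,80,350,230,4,'pics/s6.png')
plan((.5333,.1667,.235),90)
"
```

```text
[ 0.50316026 -0.18506694  0.21926741] [[-0.1407  0.99    0.0033]
 [ 0.9901  0.1407 -0.002 ]
 [-0.0024  0.003  -1.    ]] [ 0.15145902 -0.13832973 -2.04366158] [ 0.0436204  -0.02689617 -0.01744195] 0.12664070152147122 9.3 [-0.1  1.8  2.5  0.1  0.2  0.1]
shift cm [34.32  8.04 -1.79] rot [-0.0008 -0.0005  0.1411] t 9.4
```

View pics/w6.png

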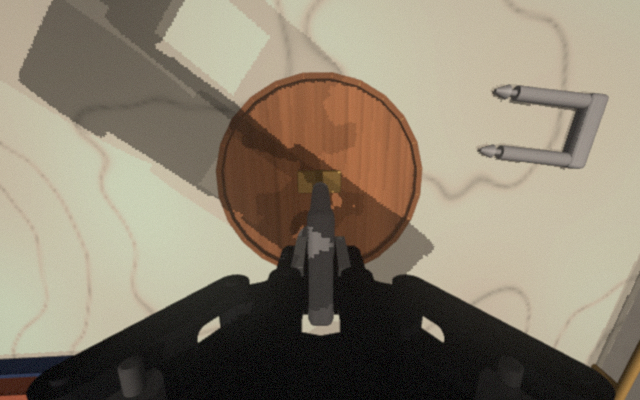

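View pics/s6.png

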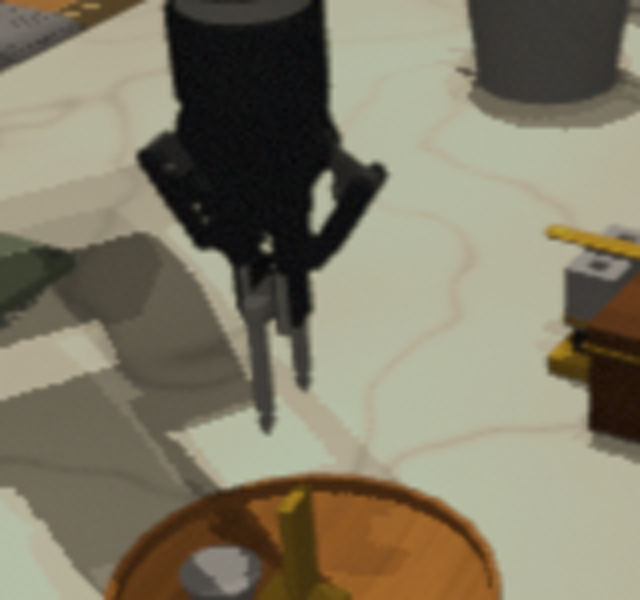

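```bash
python3 - <<'E'
from h import *
im=cv2.imread("pics/w6.png")[:,:,::-1]
crop(np.clip(im.astype(float)*1.8,0,255).astype(np.uint8),260,160,380,340,4,"pics/w6c.png")
o=dict(position=np.zeros(3),eef_rot=np.eye(3)); C=cam("wrist",o)
for y in [-.028,-.022,.022,.028]:
  print(y,[proj(C,(y,s,-.007)).round(1).tolist() for s in(-.006,.006)], "tip",proj(C,(y,0,.075)).round(1))
E
```

```text
-0.028 [[307.4, 325.9], [332.6, 325.9]] tip [320.2 252.2]
-0.022 [[307.3, 315.0], [332.8, 315.0]] tip [320.2 244.8]
0.022 [[306.1, 226.8], [334.0, 226.8]] tip [320.2 186.8]
0.028 [[305.9, 213.5], [334.1, 213.5]] tip [320.2 178.4]
```

View pics/w6c.png

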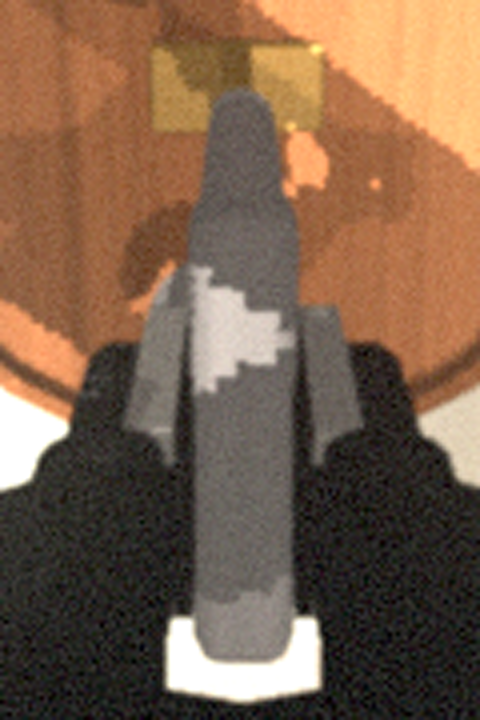

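Call:
servo_tool(commands=[[[3,0.7,-1.8],[0,0,0.02]],[[7,1.7,-1.8],[0,0,0.04]],[[11,2.6,-1.8],[0,0,0.06]],[[15,3.6,-1.8],[0,0,0.08]],[[19,4.5,-1.8],[0,0,0.1]],[[23,5.4,-1.8],[0,0,0.12]],[[27,6.4,-1.8],[0,0,0.14]],[[31,7.3,-1.8],[0,0,0.141]],[[34.3,8,-1.8],[0,0,0.141]],[[34.3,8,-1.8],[0,0,0.141]]])

```text
clock: 10.4
position: [0.5314, 0.1703, 0.2327]
eef_rot: [[-0.005, 1.0, -0.005], [1.0, 0.005, 0.002], [0.002, -0.005, -1.0]]
contact_force: [0.3, -0.1, -2.5]
gripper_width: 0.129
```

Call:
servo_tool(commands=[[[0,0,0],[0,0,0]],[[0,0,0],[0,0,0]]])

```text
clock: 10.6
position: [0.5302, 0.1697, 0.2308]
eef_rot: [[-0.005, 1.0, -0.009], [1.0, 0.005, 0.001], [0.001, -0.009, -1.0]]
contact_force: [0.2, -0.9, -1.2]
gripper_width: 0.131
```

```bash
python3 -c "
from h import *
o=monitor.get_obs(); print(o['position'],o['eef_rot'].round(4),o['contact_force'],o['clock'],o['qvel'].round(1))
plan((.5333,.1662,.185),90)
"
```

```text
[0.53022789 0.16971697 0.23076292] [[-5.000e-03  9.999e-01 -8.800e-03]
 [ 1.000e+00  5.000e-03  9.000e-04]
 [ 1.000e-03 -8.800e-03 -1.000e+00]] [ 0.21219162 -0.88385436 -1.24908937] 10.6 [-1.1 -0.6 -0.4 -0.4 -0.   0.1]
shift cm [-0.36  0.35  4.57] rot [-0.0088 -0.0009  0.005 ] t 10.6
```

Call:
servo_tool(commands=[[[-0.35,0.35,1],[-0.009,-0.001,0.005]],[[-0.35,0.35,2],[-0.009,-0.001,0.005]],[[-0.35,0.35,3.5],[-0.009,-0.001,0.005]],[[-0.35,0.35,4.5],[-0.009,-0.001,0.005]],[[-0.35,0.35,4.5],[-0.009,-0.001,0.005]],[[-0.35,0.35,4.5],[-0.009,-0.001,0.005]]])

```text
clock: 11.2
position: [0.5331, 0.1662, 0.1852]
eef_rot: [[0.0, 1.0, -0.001], [1.0, -0.0, -0.0], [-0.0, -0.001, -1.0]]
contact_force: [0.7, 0.4, -1.7]
gripper_width: 0.129
```

```bash
python3 -c "
from h import *
o=monitor.get_obs(); print(o['position'],o['eef_rot'].round(4),o['contact_force'],o['clock'],o['qvel'].round(1))
np.savez('w7.npz',position=o['position'],eef_rot=o['eef_rot'])
plan((.5333,.1662,.166),90)
im=vision.camera('wrist'); crop(im,220,120,420,340,3,'pics/w7.png')
im=vision.camera('scene'); crop(im,290,60,450,200,5,'pics/s7.png')
"
```

```text
[0.53311588 0.16617539 0.18515895] [[ 1.e-04  1.e+00 -8.e-04]
 [ 1.e+00 -1.e-04 -2.e-04]
 [-2.e-04 -8.e-04 -1.e+00]] [ 0.71842559  0.37713316 -1.68737204] 11.2 [ 0.2 -0.9 -1.4 -0.  -0.   0. ]
shift cm [0.   0.02 1.92] rot [-0.0008  0.0002 -0.0001] t 11.2
```

View pics/w7.png

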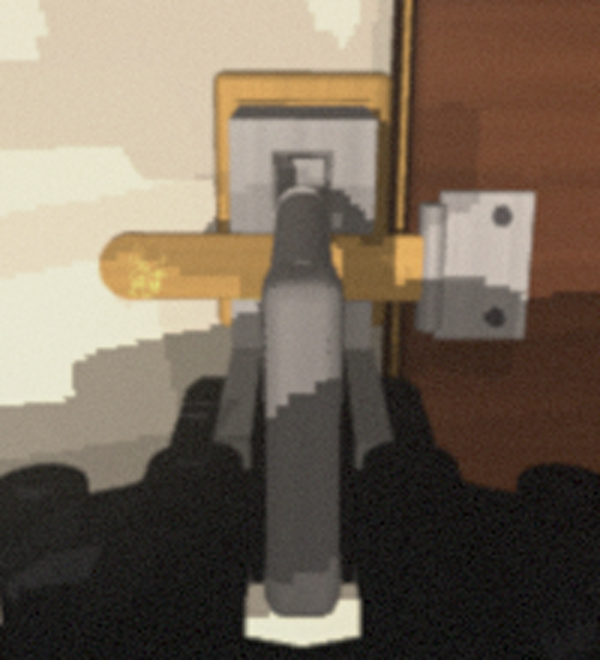

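View pics/s7.png

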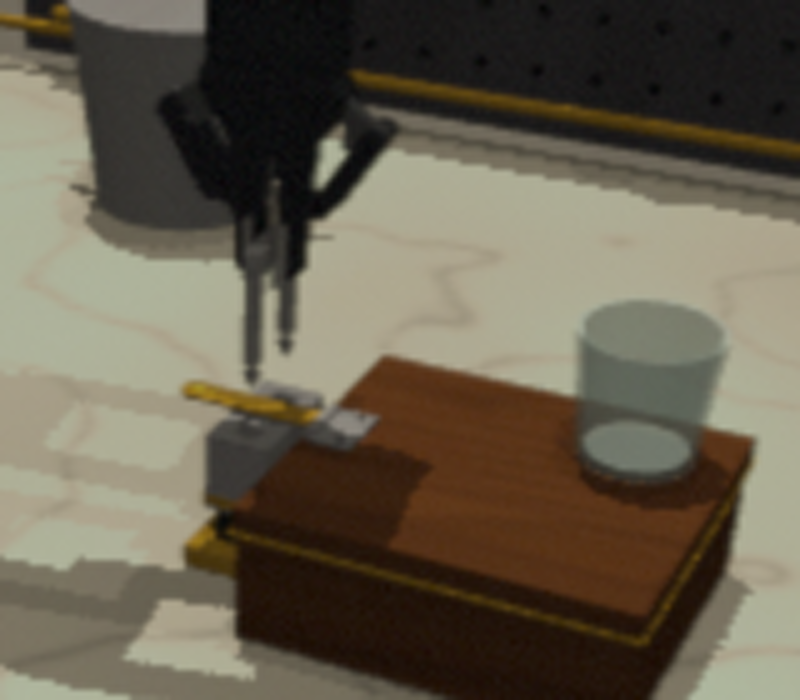

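```bash
python3 - <<'E'
from h import *
f=lambda p,s,x,y:((p[0]+.5)/s-.5+x,(p[1]+.5)/s-.5+y)
W=cam("wrist",np.load("w7.npz")); w=lambda *p:f(p,3,220,120)
print([ray(W,w(*p),.085).round(4) for p in [(272,151),(333,151),(230,119),(378,119),(303,119)]])
print([ray(W,w(*p),.091).round(4) for p in [(150,234),(150,298)]])
print("leg tip end; tri z .11", [ray(W,w(*p),.111).round(4) for p in [(300,188),(276,210),(326,210)]])
E
```

```text
[array([0.5255, 0.1962, 0.085 ]), array([0.5414, 0.1962, 0.085 ]), array([0.5148, 0.2044, 0.085 ]), array([0.5529, 0.2045, 0.085 ]), array([0.5336, 0.2044, 0.085 ])]
[array([0.4939, 0.1754, 0.091 ]), array([0.4931, 0.1579, 0.091 ])]
leg tip end; tri z .11 [array([0.5329, 0.1916, 0.111 ]), array([0.5273, 0.1863, 0.111 ]), array([0.539 , 0.1863, 0.111 ])]
```

Call:
servo_tool(commands=[[[0.01,0.04,0.7],[0,0,0]],[[0.01,0.04,1.4],[0,0,0]],[[0.01,0.04,2],[0,0,0]],[[0.01,0.04,2.4],[0,0,0]],[[0.01,0.04,2.6],[0,0,0]],[[0.01,0.04,2.6],[0,0,0]]])

```text
clock: 11.9
position: [0.534, 0.1665, 0.1598]
eef_rot: [[-0.0, 1.0, 0.001], [1.0, 0.0, -0.0], [-0.0, 0.001, -1.0]]
contact_force: [0.5, -0.4, -1.5]
gripper_width: 0.13
```

```bash
python3 -c "
from h import *
o=monitor.get_obs(); print(o['position'],o['eef_rot'].round(4),o['contact_force'],o['torque'],o['clock'],o['qvel'].round(1))
plan((.5335,.1663,.14),90)
im=vision.camera('scene'); crop(im,290,60,450,200,5,'pics/s8.png')
"
```

```text
[0.53401981 0.16646566 0.15978532] [[-1.e-04  1.e+00  5.e-04]
 [ 1.e+00  1.e-04 -0.e+00]
 [-0.e+00  5.e-04 -1.e+00]] [ 0.47135814 -0.35903571 -1.51643693] [ 0.04897901 -0.03941875 -0.00107262] 11.9 [-0.  -0.5 -0.5 -0.1  0.2  0. ]
shift cm [-0.02 -0.05  1.98] rot [0.0005 0.     0.0001] t 11.9
```

View pics/s8.png

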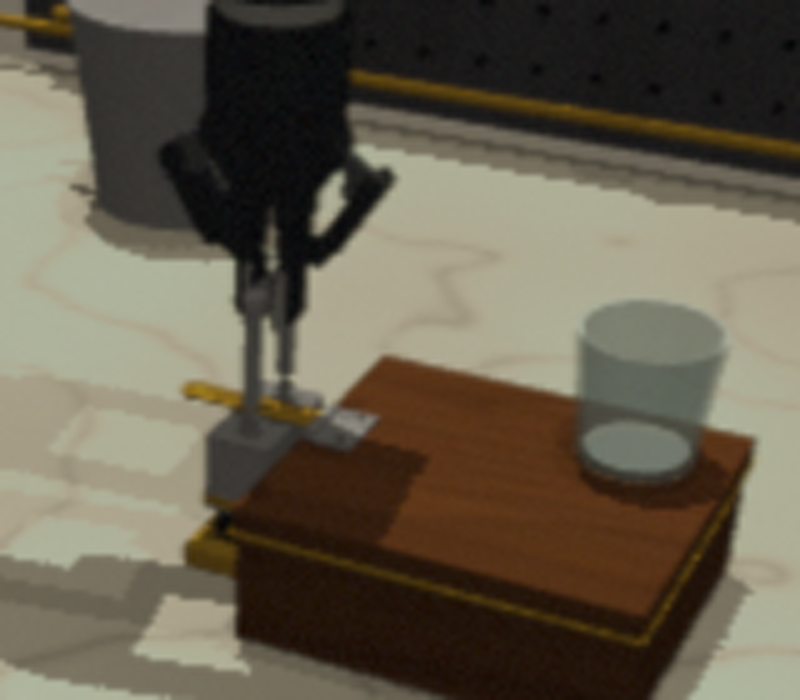

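Call:
servo_tool(commands=[[[-0.02,-0.05,0.2],[0,0,0]],[[-0.02,-0.05,0.4],[0,0,0]],[[-0.02,-0.05,0.6],[0,0,0]],[[-0.02,-0.05,0.7],[0,0,0]],[[-0.02,-0.05,0.7],[0,0,0]]])

```text
clock: 12.45
position: [0.5336, 0.1663, 0.1529]
eef_rot: [[-0.0, 1.0, 0.001], [1.0, 0.0, 0.0], [0.0, 0.001, -1.0]]
contact_force: [-0.4, 0.5, -2.3]
gripper_width: 0.126
```

Call:
servo_tool(commands=[[[0,0,0.2],[0,0,0]],[[0,0,0.4],[0,0,0]],[[0,0,0.6],[0,0,0]],[[0,0,0.6],[0,0,0]]])

```text
clock: 12.85
position: [0.5333, 0.1662, 0.1464]
eef_rot: [[-0.0, 1.0, -0.0], [1.0, 0.0, -0.0], [-0.0, -0.0, -1.0]]
contact_force: [-0.3, 0.5, -1.6]
gripper_width: 0.133
```

Call:
servo_tool(commands=[[[0,0,0.15],[0,0,0]],[[0,0,0.3],[0,0,0]],[[0,0,0.4],[0,0,0]],[[0,0,0.4],[0,0,0]]])

```text
clock: 13.25
position: [0.5331, 0.1662, 0.1422]
eef_rot: [[-0.0, 1.0, -0.001], [1.0, 0.0, -0.0], [-0.0, -0.001, -1.0]]
contact_force: [0.1, -0.7, -1.6]
gripper_width: 0.132
```

Call:
servo_tool(commands=[[[0,0,0.1],[0,0,0]],[[0,0,0.2],[0,0,0]],[[0,0,0.2],[0,0,0]]])

```text
clock: 13.55
position: [0.533, 0.1662, 0.14]
eef_rot: [[-0.0, 1.0, -0.001], [1.0, 0.0, -0.0], [-0.0, -0.001, -1.0]]
contact_force: [-0.3, -0.3, -1.7]
gripper_width: 0.128
```

Call:
servo_tool(commands=[[[0,0,0.1],[0,0,0]],[[0,0,0.2],[0,0,0]],[[0,0,0.2],[0,0,0]]])

```text
clock: 13.85
position: [0.5332, 0.1661, 0.1383]
eef_rot: [[-0.0, 1.0, -0.0], [1.0, 0.0, -0.0], [-0.0, -0.0, -1.0]]
contact_force: [-0.5, -0.7, 0.9]
gripper_width: 0.131
```

Call:
servo_tool(commands=[[[0,0,0.1],[0,0,0]],[[0,0,0.1],[0,0,0]]])

```text
clock: 14.05
position: [0.5336, 0.1661, 0.138]
eef_rot: [[-0.0, 1.0, 0.0], [1.0, 0.0, -0.0], [-0.0, 0.0, -1.0]]
contact_force: [-1.3, -0.1, 2.9]
gripper_width: 0.13
```

Call:
servo_tool(commands=[[[0,0,0.1],[0,0,0]],[[0,0,0.1],[0,0,0]]])

```text
clock: 14.25
position: [0.5337, 0.1661, 0.1374]
eef_rot: [[-0.0, 1.0, 0.001], [1.0, 0.0, -0.0], [-0.0, 0.001, -1.0]]
contact_force: [-1.0, 0.4, 4.6]
gripper_width: 0.126
```

Call:
servo_tool(commands=[[[0,0,0.1],[0,0,0]],[[0,0,0.2],[0,0,0]]])

```text
clock: 14.45
position: [0.534, 0.1661, 0.136]
eef_rot: [[-0.0, 1.0, 0.001], [1.0, 0.0, -0.0], [-0.0, 0.001, -1.0]]
contact_force: [-3.0, -0.7, 6.1]
gripper_width: 0.13
```

Call:
servo_tool(commands=[[[0,0,0.1],[0,0,0]],[[0,0,0.2],[0,0,0]]])

```text
clock: 14.65
position: [0.5341, 0.1662, 0.135]
eef_rot: [[-0.0, 1.0, 0.002], [1.0, 0.0, -0.0], [-0.0, 0.002, -1.0]]
contact_force: [-3.4, -1.8, 8.4]
gripper_width: 0.129
```

Call:
servo_tool(commands=[[[0,0,0.1],[0,0,0]],[[0,0,0.2],[0,0,0]]])

```text
clock: 14.85
position: [0.5343, 0.1661, 0.1342]
eef_rot: [[-0.0, 1.0, 0.002], [1.0, 0.0, -0.0], [-0.001, 0.002, -1.0]]
contact_force: [-3.2, -0.4, 9.9]
gripper_width: 0.131
```

Call:
servo_tool(commands=[[[0,-0.07,0.1],[0.002,0,0]],[[0,-0.07,0.2],[0.002,0,0]]])

```text
clock: 15.05
position: [0.5343, 0.1662, 0.1337]
eef_rot: [[-0.001, 1.0, 0.001], [1.0, 0.001, -0.0], [-0.0, 0.001, -1.0]]
contact_force: [-3.1, -0.6, 9.9]
gripper_width: 0.134
```

Call:
servo_tool(commands=[[[0,-0.07,0.15],[0.002,0,0]],[[0,-0.07,0.25],[0.002,0,0]]])

```text
clock: 15.25
position: [0.5344, 0.1663, 0.1331]
eef_rot: [[-0.001, 1.0, 0.001], [1.0, 0.001, -0.0], [-0.0, 0.001, -1.0]]
contact_force: [-3.7, -1.4, 11.9]
gripper_width: 0.125
```

Call:
servo_tool(commands=[[[0,-0.12,0.2],[0.002,0,0]],[[0,-0.15,0.3],[0.002,0,0]],[[0,-0.15,0.3],[0.002,0,0]]])

```text
clock: 15.55
position: [0.5343, 0.1664, 0.1323]
eef_rot: [[-0.001, 1.0, 0.002], [1.0, 0.001, -0.0], [-0.0, 0.002, -1.0]]
contact_force: [-2.8, -2.3, 12.2]
gripper_width: 0.133
```

Call:
servo_tool(commands=[[[0,-0.12,0.2],[0.002,0,0]],[[0,-0.15,0.35],[0.002,0,0]],[[0,-0.15,0.35],[0.002,0,0]]])

```text
clock: 15.85
position: [0.5342, 0.1665, 0.1312]
eef_rot: [[-0.001, 1.0, 0.004], [1.0, 0.001, 0.0], [0.0, 0.004, -1.0]]
contact_force: [-2.8, -1.2, 12.7]
gripper_width: 0.124
```

Call:
servo_tool(commands=[[[0,-0.12,0.2],[0.004,0,0]],[[0,-0.15,0.4],[0.004,0,0]],[[0,-0.15,0.4],[0.004,0,0]]])

```text
clock: 16.15
position: [0.5343, 0.1667, 0.1299]
eef_rot: [[-0.001, 1.0, 0.004], [1.0, 0.001, 0.0], [0.0, 0.004, -1.0]]
contact_force: [-3.0, -2.0, 13.1]
gripper_width: 0.127
```

```bash
python3 -c "
from h import *
o=monitor.get_obs(); print(o['position'],o['contact_force'],o['torque'],o['clock'])
np.savez('w9.npz',position=o['position'],eef_rot=o['eef_rot'])
im=vision.camera('scene'); crop(im,290,60,450,200,5,'pics/s9.png')
im=vision.camera('wrist'); crop(np.clip(im*1.5,0,255).astype(np.uint8),220,120,420,340,3,'pics/w9.png')
"
```

```text
[0.53433756 0.16670904 0.12990439] [-3.01191108 -1.96753861 13.13957996] [-0.22893256  0.74246156 -0.0099709 ] 16.15
```

View pics/s9.png

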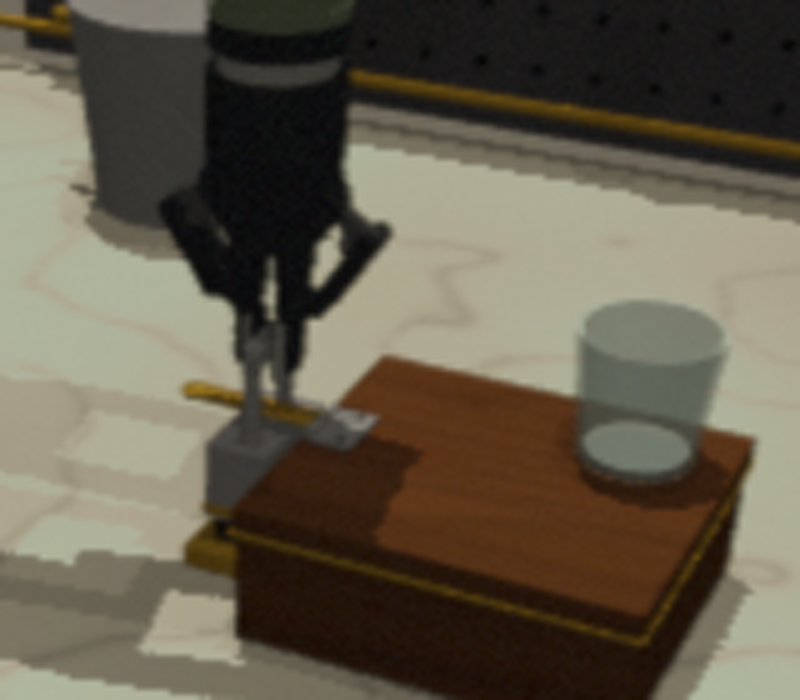

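View pics/w9.png

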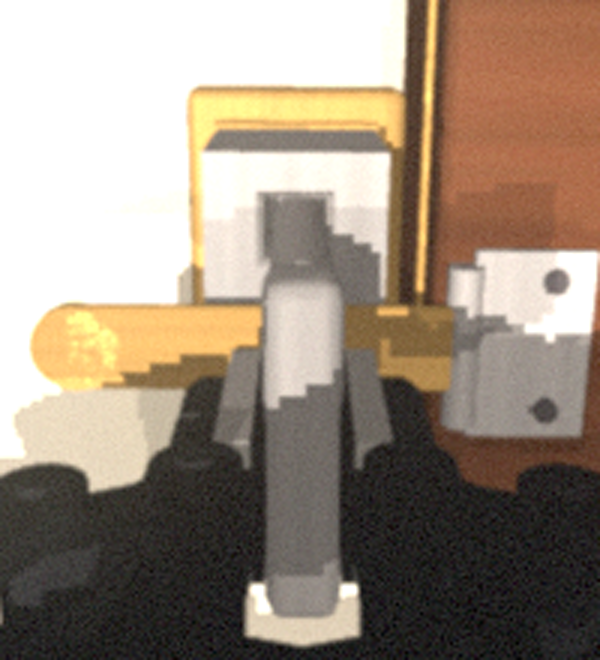

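Call:
servo_tool(commands=[[[-0.03,-0.12,0.3],[0.004,0,0]],[[-0.03,-0.15,0.5],[0.004,0,0]],[[-0.03,-0.15,0.5],[0.004,0,0]]])

```text
clock: 16.55
position: [0.5339, 0.1667, 0.1267]
eef_rot: [[-0.0, 1.0, 0.002], [1.0, 0.0, 0.001], [0.001, 0.002, -1.0]]
contact_force: [-1.5, 0.2, 10.7]
gripper_width: 0.128
```

Call:
servo_tool(commands=[[[-0.03,-0.12,0.3],[0.004,0,0]],[[-0.03,-0.15,0.5],[0.004,0,0]],[[-0.03,-0.15,0.5],[0.004,0,0]]])

```text
clock: 16.85
position: [0.5342, 0.1669, 0.1245]
eef_rot: [[-0.0, 1.0, 0.003], [1.0, 0.0, 0.002], [0.002, 0.003, -1.0]]
contact_force: [-3.1, -1.0, 15.0]
gripper_width: 0.129
```

Call:
servo_tool(commands=[[[-0.03,-0.12,0.3],[0.003,0,0]],[[-0.03,-0.15,0.5],[0.003,0,0]],[[-0.03,-0.15,0.5],[0.003,0,0]]])

```text
clock: 17.15
position: [0.5344, 0.1669, 0.1229]
eef_rot: [[-0.0, 1.0, 0.003], [1.0, 0.0, 0.003], [0.003, 0.003, -1.0]]
contact_force: [-5.7, -1.8, 17.2]
gripper_width: 0.132
```

Call:
servo_tool(commands=[[[-0.03,-0.12,0.3],[0.003,0,0]],[[-0.03,-0.15,0.55],[0.003,0,0]],[[-0.03,-0.15,0.55],[0.003,0,0]]])

```text
clock: 17.45
position: [0.5346, 0.167, 0.1213]
eef_rot: [[-0.0, 1.0, 0.004], [1.0, 0.0, 0.003], [0.003, 0.004, -1.0]]
contact_force: [-6.3, -1.5, 20.7]
gripper_width: 0.13
```

```bash
python3 -c "
from h import *
o=monitor.get_obs(); print(o['position'],o['contact_force'],o['torque'],o['clock'])
np.savez('w10.npz',position=o['position'],eef_rot=o['eef_rot'])
im=vision.camera('scene'); crop(im,290,60,450,200,5,'pics/s10.png')
im=vision.camera('wrist'); crop(np.clip(im*1.5,0,255).astype(np.uint8),220,120,420,340,3,'pics/w10.png')
"
```

```text
[0.53455851 0.1669751  0.12128967] [-6.2648147  -1.54121936 20.6844236 ] [-0.39492888  1.29634719 -0.07967709] 17.45
```

View pics/s10.png

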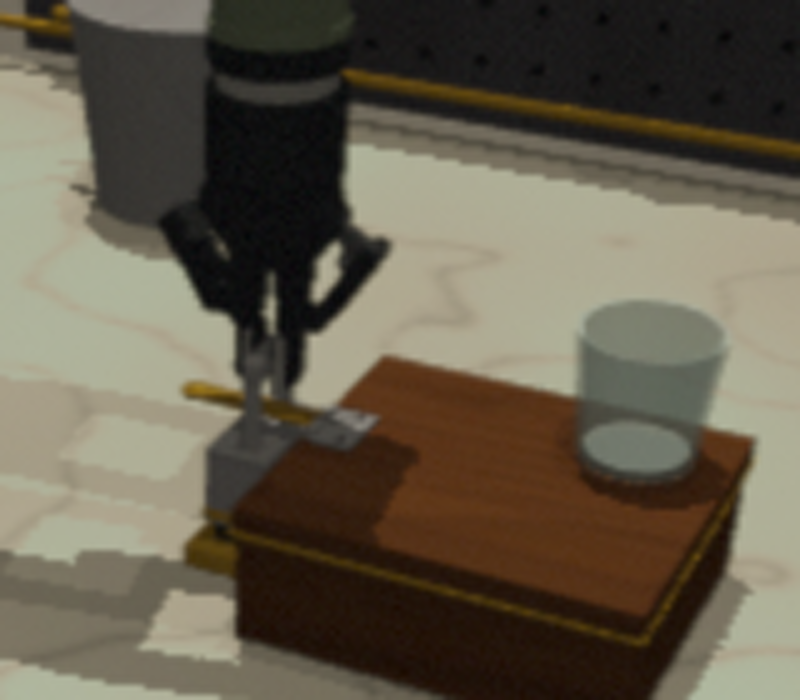

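View pics/w10.png

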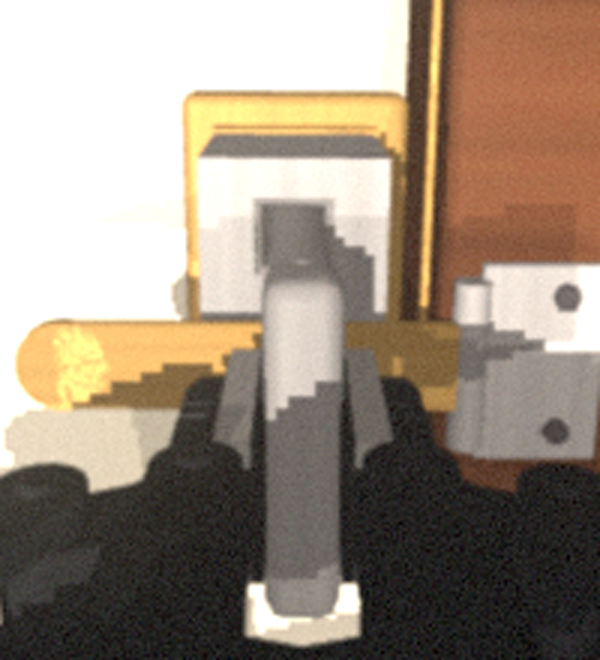

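```bash
python3 - <<'E'
from h import *
o=dict(position=np.zeros(3),eef_rot=np.eye(3)); C=cam("wrist",o)
for d in [.045,.047,.049,.052,.056]:
  a=proj(C,(.038,-.019,d));b=proj(C,(.038,.019,d)); print(d,((a-[220,120])*3+1).round(1),((b-[220,120])*3+1).round(1),(3*(b-a)[0]).round(1))
E
```

```text
0.045 [203.6 153.9] [397.1 153.9] 193.5
0.047 [204.7 152.3] [396.  152.4] 191.3
0.049 [205.8 150.7] [395.  150.8] 189.2
0.052 [207.3 148.5] [393.5 148.5] 186.1
0.056 [209.4 145.6] [391.5 145.6] 182.2
```

Call:
servo_tool(commands=[[[0,-0.05,-0.2],[0.002,0,0]],[[0,-0.05,-0.4],[0.002,0,0]],[[0,-0.05,-0.5],[0.002,0,0]],[[0,-0.05,-0.5],[0.002,0,0]]])

```text
clock: 17.95
position: [0.5343, 0.1669, 0.1277]
eef_rot: [[-0.0, 1.0, 0.003], [1.0, 0.0, 0.003], [0.003, 0.003, -1.0]]
contact_force: [-3.5, -1.9, 9.0]
gripper_width: 0.132
```

Call:
servo_tool(commands=[[[0,-0.05,-0.1],[0.002,0,0]],[[0,-0.05,-0.2],[0.002,0,0]],[[0,-0.05,-0.25],[0.002,0,0]]])

```text
clock: 18.25
position: [0.534, 0.1668, 0.1303]
eef_rot: [[-0.0, 1.0, 0.001], [1.0, 0.0, 0.003], [0.003, 0.001, -1.0]]
contact_force: [-1.1, -0.7, 3.3]
gripper_width: 0.129
```

Call:
servo_tool(commands=[[[0,-0.05,-0.1],[0.003,0,0]],[[0,-0.05,-0.15],[0.003,0,0]],[[0,-0.05,-0.15],[0.003,0,0]]])

```text
clock: 18.55
position: [0.5331, 0.1669, 0.1309]
eef_rot: [[-0.0, 1.0, -0.003], [1.0, 0.0, 0.003], [0.003, -0.003, -1.0]]
contact_force: [-0.3, -0.2, -1.3]
gripper_width: 0.13
```

Call:
servo_tool(commands=[[[0,0,-0.1],[-0.003,0,0]],[[0,0,-0.15],[-0.003,0,0]],[[0,0,-0.15],[-0.003,0,0]]])

```text
clock: 18.85
position: [0.5328, 0.1669, 0.1321]
eef_rot: [[-0.0, 1.0, -0.0], [1.0, 0.0, 0.003], [0.003, -0.0, -1.0]]
contact_force: [-1.2, -0.1, -1.1]
gripper_width: 0.129
```

Call:
servo_tool(commands=[[[0,0,-0.1],[0,0,0]],[[0,0,-0.15],[0,0,0]],[[0,0,-0.15],[0,0,0]]])

```text
clock: 19.15
position: [0.5325, 0.1669, 0.1332]
eef_rot: [[-0.0, 1.0, -0.001], [1.0, 0.0, 0.003], [0.003, -0.001, -1.0]]
contact_force: [-0.0, 1.1, -3.6]
gripper_width: 0.132
```

Call:
servo_tool(commands=[[[0,0.05,-0.1],[0,0,0]],[[0,0.05,-0.15],[0,0,0]]])

```text
clock: 19.35
position: [0.5323, 0.1669, 0.1334]
eef_rot: [[-0.0, 1.0, -0.003], [1.0, 0.0, 0.003], [0.003, -0.003, -1.0]]
contact_force: [2.6, 1.0, -11.2]
gripper_width: 0.13
```

Call:
servo_tool(commands=[[[0,0.1,0.15],[-0.003,0.003,0]],[[0,0.1,0.3],[-0.003,0.003,0]],[[0,0.1,0.4],[-0.003,0.003,0]],[[0,0.1,0.4],[-0.003,0.003,0]]])

```text
clock: 19.75
position: [0.534, 0.1669, 0.1307]
eef_rot: [[-0.0, 1.0, 0.002], [1.0, 0.0, 0.006], [0.006, 0.002, -1.0]]
contact_force: [-2.0, -0.5, 2.5]
gripper_width: 0.13
```

Call:
servo_tool(commands=[[[0,0,0.2],[0,0,0]],[[0,0,0.4],[0,0,0]],[[0,0,0.4],[0,0,0]]])

```text
clock: 20.05
position: [0.5343, 0.1669, 0.1282]
eef_rot: [[-0.0, 1.0, 0.002], [1.0, 0.0, 0.006], [0.006, 0.002, -1.0]]
contact_force: [-3.8, -1.2, 7.2]
gripper_width: 0.131
```

Call:
servo_tool(commands=[[[0,-0.05,0.2],[0.002,-0.003,0]],[[0,-0.05,0.5],[0.002,-0.006,0]],[[0,-0.05,0.5],[0.002,-0.006,0]]])

```text
clock: 20.35
position: [0.5345, 0.1672, 0.1257]
eef_rot: [[-0.0, 1.0, 0.002], [1.0, 0.0, 0.0], [0.0, 0.002, -1.0]]
contact_force: [-4.5, -1.3, 12.1]
gripper_width: 0.13
```

Call:
servo_tool(commands=[[[0,-0.05,-0.2],[0.002,0,0]],[[0,-0.05,-0.35],[0.002,0,0]],[[0,-0.05,-0.4],[0.002,0,0]],[[0,-0.05,-0.4],[0.002,0,0]]])

```text
clock: 20.75
position: [0.5342, 0.1671, 0.13]
eef_rot: [[-0.0, 1.0, 0.001], [1.0, 0.0, 0.0], [0.0, 0.001, -1.0]]
contact_force: [-1.6, -1.9, 4.7]
gripper_width: 0.131
```

Call:
servo_tool(commands=[[[0,-0.05,-0.05],[0.001,0,0]],[[0,-0.05,-0.05],[0.001,0,0]]])

```text
clock: 20.95
position: [0.5341, 0.1671, 0.1305]
eef_rot: [[0.0, 1.0, 0.0], [1.0, -0.0, 0.0], [0.0, 0.0, -1.0]]
contact_force: [-0.0, -2.0, 3.0]
gripper_width: 0.125
```

Call:
servo_tool(commands=[[[0,0,0],[0,0,0]],[[0,0,0],[0,0,0]],[[0,0,0],[0,0,0]],[[0,0,0],[0,0,0]],[[0,0,0],[0,0,0]]], fingers=0)

```text
clock: 21.45
position: [0.534, 0.1672, 0.1303]
eef_rot: [[-0.0, 1.0, 0.0], [1.0, 0.0, 0.0], [0.0, 0.0, -1.0]]
contact_force: [-0.1, 0.5, 0.2]
gripper_width: 0.503
```

Call:
servo_tool(commands=[[[0,0,-1],[0,0,0]],[[0,0,-2.5],[0,0,0]],[[0,0,-5],[0,0,0]],[[0,0,-9],[0,0,0]],[[-3,0.5,-12],[0,0,0]],[[-5,1,-13],[0,0,0]],[[-5,1,-13],[0,0,0]],[[-5,1,-13],[0,0,0]]])

```text
clock: 22.25
position: [0.5442, 0.1171, 0.2616]
eef_rot: [[0.001, 1.0, 0.002], [1.0, -0.001, 0.001], [0.001, 0.002, -1.0]]
contact_force: [-0.5, -0.7, 0.2]
gripper_width: 0.5
```

```bash
python3 -c "
from h import *
o=monitor.get_obs(); print(o['position'],o['contact_force'],o['clock'],o['gripper_width'])
np.savez('w11.npz',position=o['position'],eef_rot=o['eef_rot'])
im=vision.camera('scene'); crop(im,290,60,450,200,5,'pics/s11.png'); cv2.imwrite('pics/s11f.png',im[:,:,::-1])
im=vision.camera('wrist'); cv2.imwrite('pics/w11f.png',im[:,:,::-1]);crop(im,200,60,440,250,3,'pics/w11.png')
"
```

```text
[0.54418891 0.11713234 0.26157039] [-0.50515311 -0.66413822  0.17234779] 22.25 0.4999181226294206
```

View pics/s11.png

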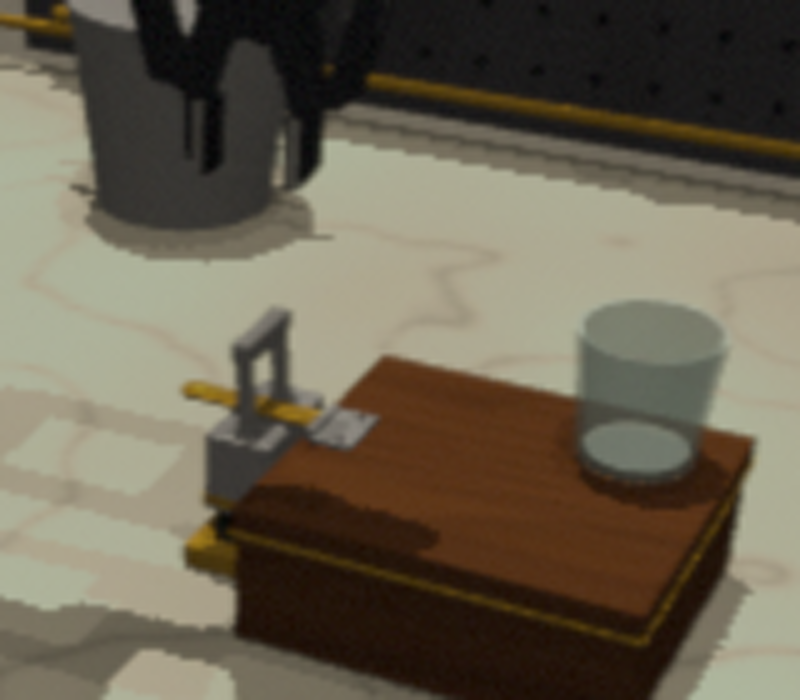

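View pics/w11.png

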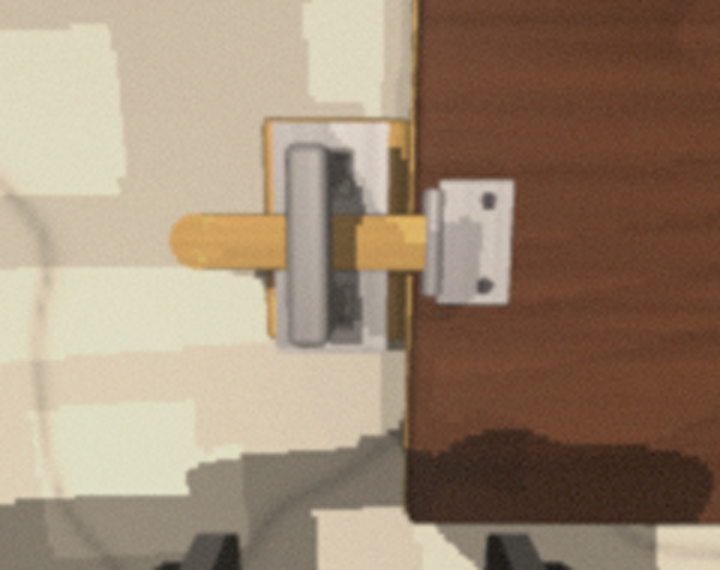

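View pics/s11f.png

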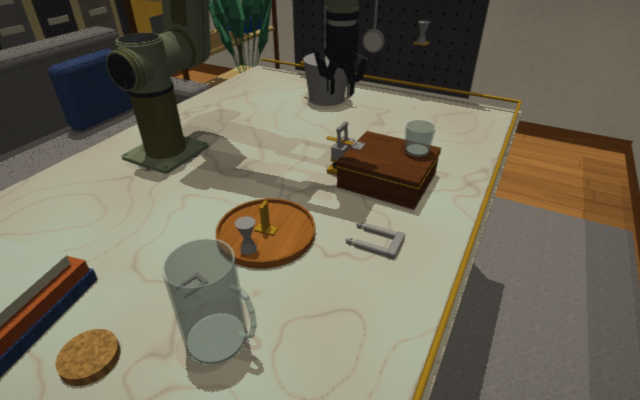

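```bash
python3 - <<'E'
from h import *
f=lambda p,s,x,y:((p[0]+.5)/s-.5+x,(p[1]+.5)/s-.5+y)
W=cam("wrist",np.load("w11.npz")); w=lambda *p:f(p,3,200,60); S=cam("scene"); s=lambda *p:f(p,5,290,60)
c=[(288,145),(327,145),(328,346),(288,346)]
for z in (.137,.139,.141):
  P=np.array([ray(W,w(*p),z) for p in c]); print(z,P.mean(0).round(4),(P[0]-P[3]).round(4),(P[1]-P[0]).round(4))
print("tri ends",tri([(W,w(308,145)),(S,s(282,313))]).round(4),tri([(W,w(308,346)),(S,s(243,349))]).round(4))
print("lock",[ray(W,w(*p),.085).round(4) for p in [(273,120),(389,120),(387,350),(277,350)]])
print("scene pred crossbar top ends home:",[((np.array(proj(S,(.5333,y,.139)))-[290,60]+.5)*5-.5).round(1) for y in (.1387,.1947)],"2mm up",[((np.array(proj(S,(.5333,y,.141)))-[290,60]+.5)*5-.5).round(1) for y in (.1387,.1947)])
E
```

```text
0.137 [0.5295 0.1668 0.137 ] [0.0013 0.0554 0.    ] [ 0.0106 -0.      0.    ]
0.139 [0.5296 0.1669 0.139 ] [0.0013 0.0549 0.    ] [ 0.0106 -0.      0.    ]
0.141 [0.5298 0.167  0.141 ] [0.0012 0.0545 0.    ] [ 0.0105 -0.      0.    ]
tri ends [0.5295 0.1943 0.137 ] [0.5301 0.1398 0.1388]
lock [array([0.5157, 0.2049, 0.085 ]), array([0.5537, 0.2049, 0.085 ]), array([0.5536, 0.1287, 0.085 ]), array([0.515 , 0.1288, 0.085 ])]
scene pred crossbar top ends home: [array([245.9, 350.4]), array([289.5, 310.9])] 2mm up [array([246. , 347.1]), array([289.6, 307.6])]
```

Call:
servo_tool(commands=[[[-5,-1,-3],[0,0,0]],[[-5,-1,-3],[0,0,0]],[[-5,-1,-3],[0,0,0]],[[-5,-1,-3],[0,0,0]],[[-5,-1,-3],[0,0,0]]])

```text
clock: 22.85
position: [0.5327, 0.0688, 0.2884]
eef_rot: [[-0.002, 1.0, -0.004], [1.0, 0.002, 0.001], [0.001, -0.004, -1.0]]
contact_force: [-0.3, -0.7, 0.1]
gripper_width: 0.498
```

```bash
python3 - <<'E'
from h import *
o=monitor.get_obs(); print(o['position'],o['contact_force'],o['clock'])
np.savez('w12.npz',position=o['position'],eef_rot=o['eef_rot'])
im=vision.camera('wrist'); crop(im,200,20,440,210,3,'pics/w12.png')
im=vision.camera('scene'); crop(im,310,100,390,180,8,'pics/s12.png')
im=vision.camera('top'); crop(im,145,110,265,260,4,'pics/t12.png')
E
```

```text
[0.53268625 0.06878052 0.2884219 ] [-0.25591574 -0.72807442  0.14727193] 22.85
```

View pics/w12.png

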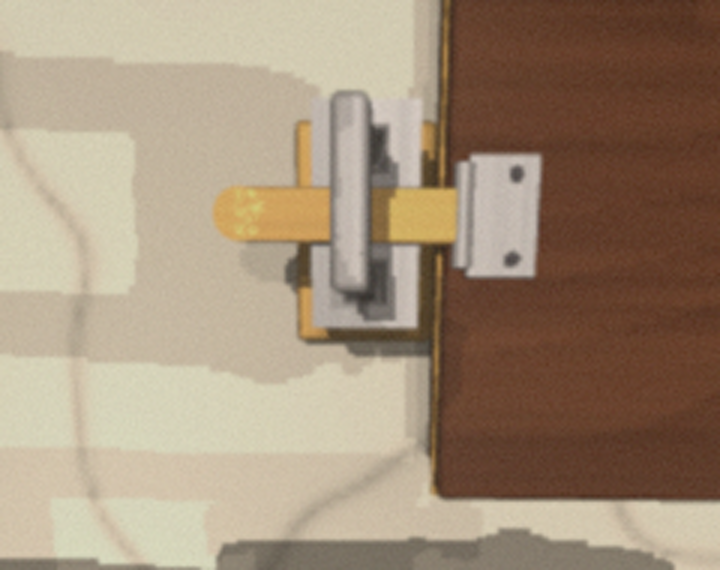

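View pics/s12.png

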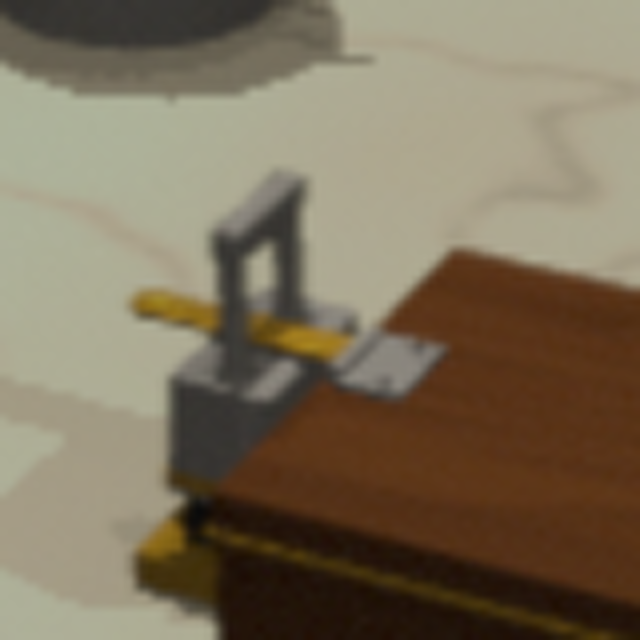

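View pics/t12.png

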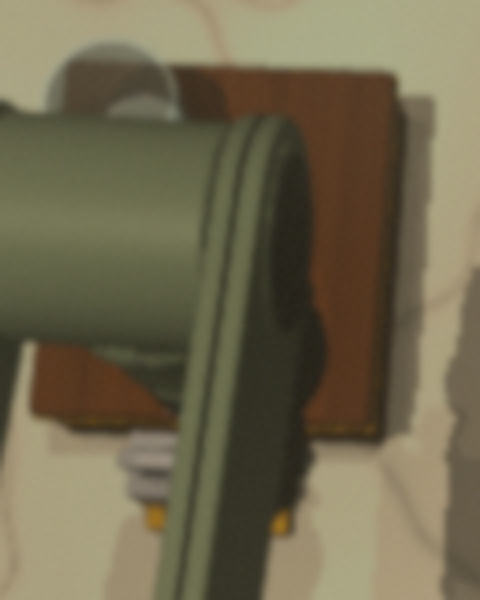

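```bash
python3 -c "
from h import *
plan((.5315,.1668,.25),90);plan((.5315,.1668,.165),90)"
```

```text
shift cm [ 9.83 -0.12  3.9 ] rot [-0.003  -0.0009  0.0016] t 23.0
shift cm [ 9.82 -0.09 12.4 ] rot [-0.003  -0.0009  0.0016] t 23.0
```

Call:
servo_tool(commands=[[[4,-0.1,2],[-0.003,0,0]],[[8,-0.1,3.9],[-0.003,0,0]],[[9.8,-0.1,3.9],[-0.003,0,0]],[[9.8,-0.1,6],[-0.003,0,0]],[[9.8,-0.1,9],[-0.003,0,0]],[[9.8,-0.1,11.5],[-0.003,0,0]],[[9.8,-0.1,12],[-0.003,0,0]],[[9.8,-0.1,12],[-0.003,0,0]]], fingers=1)

```text
clock: 23.8
position: [0.5306, 0.1668, 0.1678]
eef_rot: [[-0.002, 1.0, -0.003], [1.0, 0.002, 0.001], [0.001, -0.003, -1.0]]
contact_force: [-0.4, -0.6, -0.3]
gripper_width: 0.0
```

Call:
servo_tool(commands=[[[0,0,0.2],[0,0,0]],[[0,0,0.4],[0,0,0]],[[0,0,0.6],[0,0,0]],[[0,0,0.6],[0,0,0]]])

```text
clock: 24.2
position: [0.5308, 0.1668, 0.1623]
eef_rot: [[-0.002, 1.0, -0.002], [1.0, 0.002, 0.001], [0.001, -0.002, -1.0]]
contact_force: [-0.5, 0.8, -0.4]
gripper_width: 0.001
```

Call:
servo_tool(commands=[[[0,0,0.1],[0,0,0]],[[0,0,0.2],[0,0,0]],[[0,0,0.3],[0,0,0]],[[0,0,0.3],[0,0,0]]])

```text
clock: 24.6
position: [0.5306, 0.1667, 0.1591]
eef_rot: [[-0.002, 1.0, -0.002], [1.0, 0.002, 0.001], [0.001, -0.002, -1.0]]
contact_force: [-0.6, -0.3, -0.5]
gripper_width: -0.001
```

Call:
servo_tool(commands=[[[0,0,0.1],[0,0,0]],[[0,0,0.2],[0,0,0]]])

```text
clock: 24.8
position: [0.5312, 0.1668, 0.1577]
eef_rot: [[-0.002, 1.0, -0.001], [1.0, 0.002, 0.001], [0.001, -0.001, -1.0]]
contact_force: [-0.3, -0.8, 4.6]
gripper_width: 0.002
```

Call:
servo_tool(commands=[[[0,0,0.1],[0,0,0]],[[0,0,0.2],[0,0,0]]])

```text
clock: 25.0
position: [0.5323, 0.1669, 0.1569]
eef_rot: [[-0.002, 1.0, 0.002], [1.0, 0.002, 0.001], [0.001, 0.002, -1.0]]
contact_force: [-0.7, -0.4, 6.0]
gripper_width: -0.0
```

Call:
servo_tool(commands=[[[0,0,-1],[0,0,0]],[[0,0,-3],[0,0,0]],[[0,0,-7],[0,0,0]],[[-3,0,-11],[0,0,0]],[[-7,0,-12],[0,0,0]],[[-10,0,-12],[0,0,0]],[[-10,0,-12],[0,0,0]],[[-10,0,-12],[0,0,0]]])

```text
clock: 25.8
position: [0.532, 0.0665, 0.2767]
eef_rot: [[-0.0, 1.0, 0.001], [1.0, 0.0, 0.002], [0.002, 0.001, -1.0]]
contact_force: [-0.2, -0.3, -0.2]
gripper_width: 0.007
```

```bash
python3 - <<'E'
from h import *
o=monitor.get_obs(); print(o['position'],o['contact_force'],o['clock'])
im=vision.camera('scene'); cv2.imwrite('pics/s13f.png',im[:,:,::-1]); crop(im,310,100,390,180,7,'pics/s13.png')
E
```

```text
[0.53195697 0.06648037 0.27669617] [-0.20809955 -0.27842828 -0.19954473] 25.8
```

View pics/s13.png

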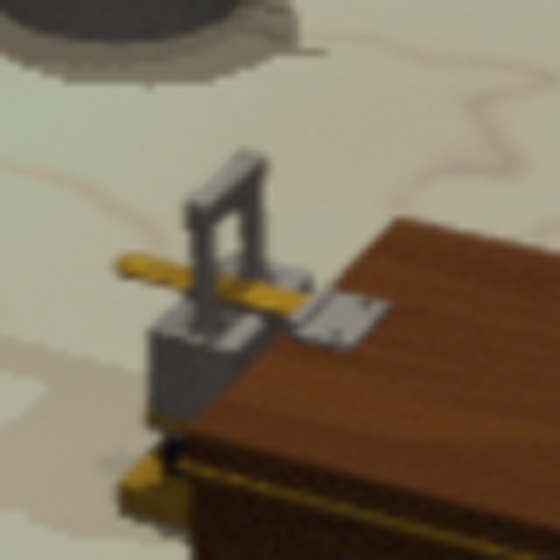

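View pics/s13f.png

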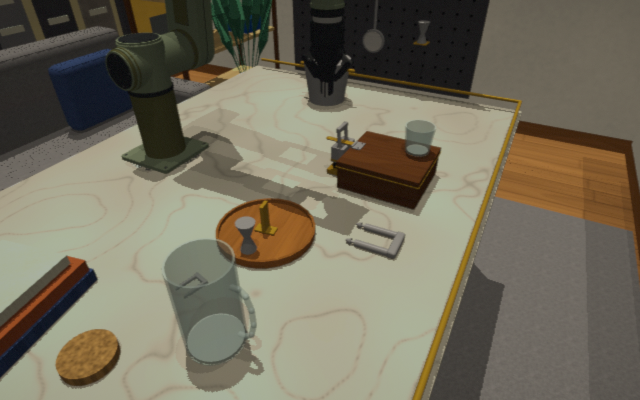

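The shackle is seated over the flat strap, and the jigger, tumbler and pitcher look unmoved. The arm is clear.

```bash
python3 -c "
from h import *
print(bot.hand_in())"
```

```text
the job is handed in; nothing more can be done
None
```

The chest is locked: the strap is folded flat over the lock, and the middle-sized shackle is latched and fully home across it. I handed in at about 26 s of the 72 s allowed.

- **Strap:** I folded it with the closed fingers and pressed it flat at about 8 N, with the fingertips at 91 mm, the stated flat height. It stayed flat in every later picture.
- **Click:** While pressing the shackle in, the force reading climbed to about 13 N. It then dropped to about 11 N as the shackle moved down a few mm, and rose again at about 2 N per mm, as the spring mount should. The highest reading was about 21 N (about 22 N of push, allowing for the shackle's weight).
- **Latch:** A gentle pull moved it up about 2.5 mm through free play, then it held against about 10 N. I pressed it home again before letting go.
- **Height after release:** The closed fingertips touched the top of the crossbar at about 139 mm, which matches fully home.
- **Lean:** After release the shackle leaned about 4 to 5 degrees away from the chest, within the holes' clearance. I did not re-measure the lean after the final height check.
- **Bystanders:** In the last pictures the jigger, tumbler and pitcher stood where they had been, and the arm was touching nothing.

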